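# Close the open primer bottle with its dip rod

### The job

One of the three primer bottles in the wooden caddy has been left open. Take its dip rod out of the slanted rest, put it down into the open bottle and press it fully home through the wiper in the neck, until its flat head sits on the bottle's rim. Leave the closed bottles and everything else on the bench as they are.

Things in the scene. Friction and masses are not known exactly. Their poses are not given: they have to be found in the camera images.
- dip_rod: The loose dip rod: steel shaft, 8 mm diameter, 100 mm long, with a flat bevelled nose (6.6 mm wide at the tip, full 8 mm after 3 mm), and a flat grey disc head of 14 mm diameter, 3.5 mm thick; 45 g. It starts in the slanted rest: 40 mm of shaft in the tube, 60 mm and the head outside. Origin: centre of the tip of the nose; z runs up the shaft to the head.
- dip_rod_head (a point): Centre of the top face of the loose rod's head, 103.5 mm from the tip. When the rod is fully home it lies 3.5 mm above the bottle's rim.
- rest: Rod rest, fixed: steel foot plate 110 x 75 x 6 mm with a short steel tube (19 mm outside, 10.4 mm inside, 41 mm deep) that leans 30 degrees from vertical towards the rest's own -x side. Origin: centre of the underside of the plate; z up. Its yaw is within 0.5 rad of the world's, so that the rod leans roughly towards the robot.
- rest_mouth (a point): Centre of the upper mouth of the rest's tube, about 53 mm above the bench.
- caddy: Wooden caddy, fixed: open box 78 x 222 x 45 mm (walls, floor 6 mm), divided into three cells with centres at -72, 0 and +72 mm along its y. In each cell a like white plastic primer bottle (56 mm diameter, 25 mm neck) stands upright and fast, but anywhere in its cell: its axis is up to 5 mm off the cell's centre in x and in y. One is open, two are closed. Origin: centre of the underside; z up.
- caddy_rim (a point): Point on the caddy's centre line at the height of the bottles' rims, 131 mm above the bench. A bottle's mouth is a 9 mm bore in a flat rim of 24 mm diameter, 35 mm deep, hollow below. 17 mm down, two rubber wiper lips grip the rod: from there on pushing takes about 4 to 12 N all the way; it does not sink by its weight. Home, the head's underside lies on the rim.
- rod_b: A dip rod like dip_rod (see there) that stands fully home in one of the two closed bottles (which cells they are in differs from start to start), its head on the rim. To be left alone. Origin: centre of the lower tip; z up the rod.
- rod_c: A dip rod like dip_rod (see there) that stands fully home in one of the two closed bottles (which cells they are in differs from start to start), its head on the rim. To be left alone. Origin: centre of the lower tip; z up the rod.
- magnet_unit: Bystander: a loose round steel magnet unit, 44 mm diameter, 23 mm tall. Origin: centre of the underside.
- glue_bottle: Bystander: a white glue bottle with a closed pointed nozzle, 58 mm diameter, 172 mm tall. Origin: centre of the underside.
- board: Bystander, fixed: a plywood board on battens, 160 x 340 mm, with rows of magnet units on it, 45 mm tall in all. Origin: centre of the underside.

How it is judged:
By the outcome, as a careful person would: the job done as asked, in the order asked, and still so for the second after the job is handed in, with the robot touching nothing.
It also fails if it takes over 72 s, if anything falls off the work surface, if the arm or the gripper's body presses on something with over 40 N, if the wrist force passes 120 N, or if a joint passes its speed limit or range.

### The arm

A 6-joint arm with a two-finger parallel gripper is mounted at the origin on the work surface. World frame = base frame: x ahead of the robot, y to its left, z up, the work surface at z = 0. Lengths are in m, angles in rad, forces in N, time in s.
With the tool pointing down it reaches from about 0.3 to 0.875 m from the base axis. Payload 6.4 kg.
Tool frame: the origin (TCP) lies at the very end of the fingers, on their centre line; the grasp point (between the pads) lies 19 mm behind it; z points along the fingers, y is the line along which they close (so a half turn about z gives the same grasp; the last joint's range is limited). The gripper opens to 85 mm and grips with 20 to 120 N. Pads are 22 mm wide; open, the fingers measure 114 mm over their backs; the gripper's body (76 mm by 85 mm) begins 54 mm behind the grasp point. The pads swing forward as they close: fully open they stand 13 mm farther back than shut.
Start: joints at [-1.49, 0.181, 1.607, -0, 1.354, -0.206], TCP at [0.163, -0.552, 0.231] pointing down, gripper open.
Joint ranges: [-2.99, 2.99], [-0.89, 2.07], [0.3, 2.58], [-1.14, 4.28], [0, 2.63], [-3.12, 3.12]. Speed limits (rad/s): [2.57, 2.57, 3.01, 3.14, 3.14, 3.14].

### API

Orientations are given as [roll, pitch, yaw] about the fixed x, y, z axes, in that order (R = Rz(yaw) Ry(pitch) Rx(roll)).
In Python, from plant import status, read_camera, workorder gives the robot as it stands.
- The arm moves only by the tool servo_tool, never from a script. Its argument "plan" is text: rows parted by semicolons, each of 4 numbers parted by spaces: the shift along the tool's x, y, z in m, then the turn about the tool's z in rad. A call has exactly 5 rows; each row is the pose to reach, as a shift and turn from the pose commanded when the call began, along the tool's axes at that moment; what a row does not reach only later rows make up. A row lasts 1/10 s, in which the tool goes at most 50 mm and 8.59 degrees, less where a joint would pass 70% of its speed; a pose out of reach is approached as far as the arm can. A call with a gripper value outside its range is refused whole. "hand" is the opening, from 0 (shut) to 1 (fully open), set as the call begins (left out, the last holds). The fingers move at their own pace and stop on an object; "newtons" is the grip in N (left out, the last holds). Time passes only in rows, so rows that repeat a pose let the fingers close, or fill a call up. It gives the time, the measured TCP pose, the force, the opening and the grip force at its end, in the units of the state.
- status.get_obs(): the state, without advancing time (a new reading comes with each control period).
- read_camera(name): name is "side" or "top"; returns a dict with "frame" (384x512x3 uint8, red, green, blue), "mtx" (3x3 intrinsics, pixels), "xyz" and "orientation" of the camera in the world. Camera axes: x right, y down, z forward; pixel columns grow to the right and rows downward; lengths in m; the calibration is good to about 2 mm. A picture is of the moment at which its call begins. There is no depth.
- workorder.hand_in(): hands the job in; it is judged then, once.
The state is a dict: "t": time; "qpos": joint angles; "qd": joint speeds; "effort": joint torques, N m; "position": TCP position; "tool_rot": TCP orientation; "wrist_force": force on the tool from outside, world axes, zero at the start; "moment": the same for the moment, N m; "finger_gap": finger opening in m; "gripper_force": force on a finger pad.
Only numpy, scipy, OpenCV 4.12 (cv2) and the standard library are available. Lean on these libraries where they do the work, as an engineer would, in place of code of your own. Each camera call takes 0.05 s, during which the arm holds its last target. There are 200 camera calls.

## Working session

There is one attempt and no reset: what is moved stays moved. The work goes in short steps, Python scripts to look and compute and a tool call to move; the robot and the scene stay as the last step left them, time stands still between calls to the robot, and variables do not carry over. Pictures are saved under pics/ and viewed, at most 10 in all, crops included, and the job is handed in when it is done.

Besides the shell and the picture viewer there is one more tool, called after ">>>" as name(argument=value, ...), one argument or row to a line, values as JSON. servo_tool: Moves the arm, as the interface text tells. Its arguments: {"type":"object","properties":{"plan":{"type":"string"},"hand":{"type":"number"},"newtons":{"type":"number"}},"required":["plan"]}

```bash
mkdir -p pics; python3 - <<'E'
from plant import status, read_camera
import cv2, pickle
d={}
for n in("top","side"):
    c=read_camera(n); d[n]=c; cv2.imwrite(f"pics/{n}0.png",c["frame"][:,:,::-1]); print(n,c["mtx"],c["xyz"],c["orientation"])
pickle.dump(d,open("c0.pkl","wb"))
o=status.get_obs(); print(o)
E
```

```text
top [[472.91382954   0.         254.60382936]
 [  0.         472.91382954 194.37146229]
 [  0.           0.           1.        ]] [ 0.42376045 -0.08291789  1.11391853] [-2.93840216e+00 -1.49854517e-03 -1.54110290e+00]
side [[490.01683028   0.         251.25711162]
 [  0.         490.01683028 198.35557046]
 [  0.           0.           1.        ]] [0.39206775 1.04849213 0.81679316] [-2.12998014 -0.00427233 -2.9468746 ]
{'t': 0.1, 'qpos': array([-1.49028351e+00,  1.81447135e-01,  1.60790704e+00,  1.78335805e-06,
        1.35383443e+00, -2.06312406e-01]), 'qd': array([ 0.00157939, -0.00300487, -0.00304599, -0.00098156, -0.00169305,
       -0.00159358]), 'effort': array([ 1.09252280e-03, -4.45874619e+01, -3.52237666e+01, -2.84555654e-04,
        4.11490983e-03,  3.09734361e-06]), 'position': array([ 0.16264145, -0.55099229,  0.23048576]), 'tool_rot': array([-3.14003091e+00, -3.28636892e-04,  2.86824584e-01]), 'wrist_force': array([ 0.06527422, -0.18114429,  1.00409149]), 'moment': array([ 0.01302313, -0.02434652,  0.00801036]), 'gripper_force': 0.0, 'finger_gap': 0.08550598014226905}
```

View pics/top0.png

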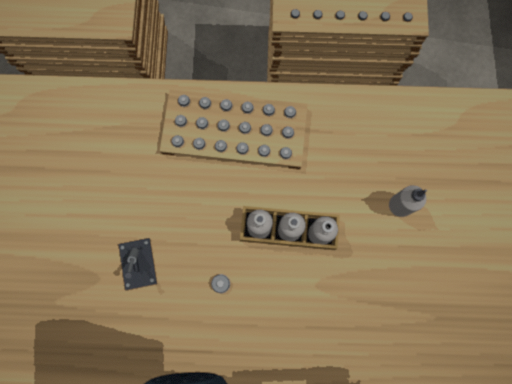

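View pics/side0.png

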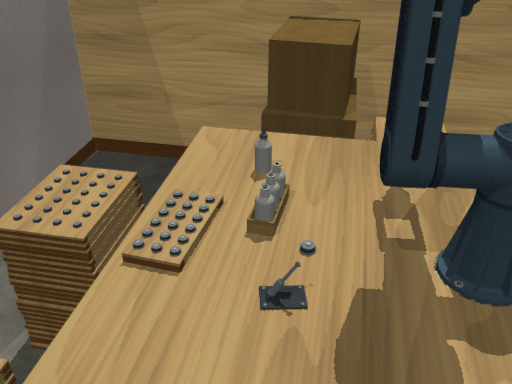

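The open bottle appears to be the right one in the top view, with a dark hole at about (327,226). The rest is at (137,264) in the top view and (283,290) in the side view. I'll zoom in on these.

```bash
python3 - <<'E'
import cv2,pickle,numpy as np
d=pickle.load(open("c0.pkl","rb"))
def crop(n,x,y,w,h):
    return cv2.resize(d[n]["frame"][y:y+h,x:x+w,::-1],(400,300),interpolation=cv2.INTER_CUBIC)
a=np.hstack([crop("top",240,185,100,75),crop("top",110,230,64,48)])
b=np.hstack([crop("side",230,155,80,60),crop("side",250,255,64,48)])
cv2.imwrite("pics/z0.png",np.vstack([a,b]))
E
```

```text
(no output)
```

View pics/z0.png

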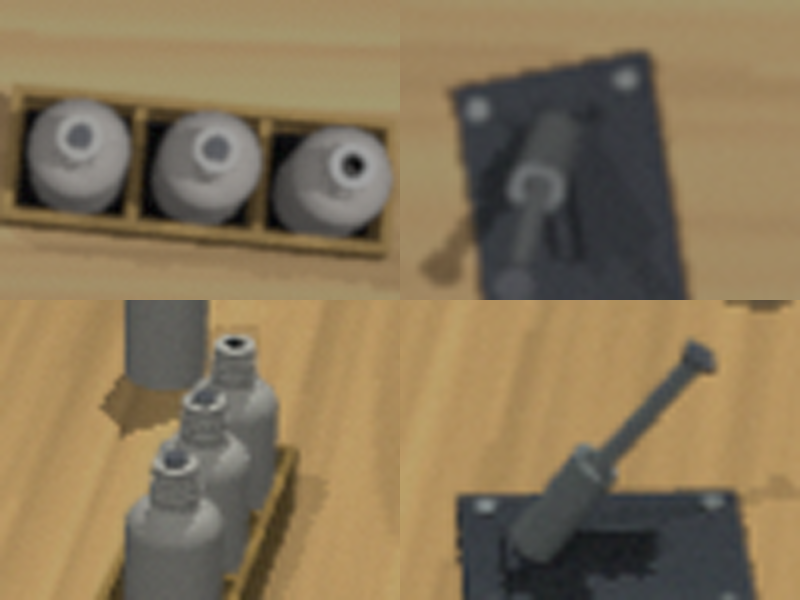

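```bash
cat > h.py <<'E'
import numpy as np, cv2
from scipy.spatial.transform import Rotation as R
def ray(c,p):
    v=np.linalg.solve(c["mtx"],[p[0],p[1],1]); v=R.from_euler("xyz",c["orientation"]).apply(v)
    return np.array(c["xyz"]),v/np.linalg.norm(v)
def plane(c,p,z):
    o,v=ray(c,p); return o+v*(z-o[2])/v[2]
def tri(c1,p1,c2,p2):
    o1,v1=ray(c1,p1);o2,v2=ray(c2,p2)
    s=np.linalg.lstsq(np.c_[v1,-v2],o2-o1,rcond=None)[0]
    a,b=o1+v1*s[0],o2+v2*s[1]; return (a+b)/2,np.linalg.norm(a-b)
E
python3 - <<'E'
from h import *
import pickle
np.set_printoptions(precision=4,suppress=True)
d=pickle.load(open("c0.pkl","rb"));T,S=d["top"],d["side"]
def dark(c,x,y,w,h,thr):
    g=cv2.cvtColor(c["frame"],6+1).astype(float)[y:y+h,x:x+w]
    wt=np.clip(thr-g,0,None); Y,X=np.mgrid[y:y+h,x:x+w]; return (X*wt).sum()/wt.sum(),(Y*wt).sum()/wt.sum()
ht=dark(T,322,221,11,10,110); hs=dark(S,272,160,10,6,100); print(ht,hs)
print("hole tri",tri(T,ht,S,hs),"top plane",plane(T,ht,.131),"side",plane(S,hs,.131))
for n,z,pt,ps in(("mouth",.053,(131.2,259.2),(280.8,281)),("head",.108,(127.5,274.9),(297.6,263.9))):
    print(n,tri(T,pt,S,ps),plane(T,pt,z),plane(S,ps,z))
for k,c,b in(("T",T,(110,232,55,65)),("S",S,(250,282,64,35))):
    x,y,w,h=b; f=c["frame"][y:y+h,x:x+w].astype(int)
    m=((f[...,0]-f[...,2])<12).astype(np.uint8)
    m=cv2.morphologyEx(m,cv2.MORPH_OPEN,np.ones((5,5)))
    cn=max(cv2.findContours(m,0,2)[0],key=cv2.contourArea).reshape(-1,2)+[x,y]
    P=np.array([plane(c,p,.006)[:2] for p in cn],np.float32)
    r=cv2.minAreaRect(P); print(k,r)
E
```

```text
(np.float64(327.92088091354), np.float64(225.8442088091354)) (np.float64(276.27615062761504), np.float64(163.17573221757323))
hole tri (array([ 0.5647, -0.2336,  0.1322]), np.float64(0.0026413592910591176)) top plane [ 0.5636 -0.2338  0.131 ] side [ 0.5664 -0.2361  0.131 ]
mouth (array([0.4874, 0.192 , 0.0542]), np.float64(0.001389280879113795)) [0.4867 0.1923 0.053 ] [0.4882 0.1906 0.053 ]
head (array([0.4517, 0.1841, 0.1045]), np.float64(0.002034879160581938)) [0.4506 0.1831 0.108 ] [0.4524 0.1883 0.108 ]
T ((0.4803219735622406, 0.1900980919599533), (0.1058187335729599, 0.0721307247877121), 13.064661979675293)
S ((0.4837797284126282, 0.18461233377456665), (0.1071215495467186, 0.08850792795419693), 11.404290199279785)
```

The cells are confirmed: the open bottle's hole is at about (0.565,-0.235). The tube mouth is at about (0.4875,0.1915,0.054), and the rest's yaw is about 0.228.

The tool always points down, so the steps are:
1. Grip the rod with the pads across the lean plane.
2. Draw it up the tube.
3. Pivot it upright with its tip held at the tube's upper lip.

```bash
cat >> h.py <<'E'
def go(x,y,z,yaw):
    from plant import status
    o=status.get_obs(); r=R.from_euler("xyz",o["tool_rot"])
    s=r.inv().apply(np.array([x,y,z])-o["position"]); 
    print("shift",s.round(4),"turn",round((o["tool_rot"][2]-yaw+np.pi)%(2*np.pi)-np.pi,4),"pos",o["position"].round(4),o["tool_rot"].round(4),"t",o["t"])
E
python3 -c "from h import *;go(.472,.188,.2,.228)"
```

```text
shift [ 0.5058 -0.6212  0.0316] turn 0.0588 pos [ 0.1626 -0.551   0.2305] [-3.140e+00 -3.000e-04  2.868e-01] t 0.1
```

>>> servo_tool(
  plan="0.031 -0.039 0 0.012; 0.062 -0.078 0 0.024; 0.093 -0.117 0 0.036; 0.124 -0.156 0 0.048; 0.155 -0.195 0 0.059",
  hand=1,
  newtons=20,
)

```text
t: 0.6
position: [0.2564, -0.3186, 0.2308]
tool_rot: [-3.141, -0.0, 0.227]
wrist_force: [1.3, 0.8, 0.4]
finger_gap: 0.0858
gripper_force: 0.0
```

>>> servo_tool(
  plan="0.029 -0.04 0 0; 0.058 -0.08 0 0; 0.087 -0.12 0 0; 0.116 -0.16 0 0; 0.145 -0.2 0 0",
)

```text
t: 1.1
position: [0.3524, -0.0911, 0.2313]
tool_rot: [3.141, -0.001, 0.227]
wrist_force: [-0.1, -0.0, 0.3]
finger_gap: 0.0852
gripper_force: 0.0
```

>>> servo_tool(
  plan="0.029 -0.04 0 0; 0.058 -0.08 0 0; 0.087 -0.12 0 0; 0.116 -0.16 0 0; 0.145 -0.2 0 0",
)

```text
t: 1.6
position: [0.4485, 0.1368, 0.2311]
tool_rot: [3.141, -0.0, 0.228]
wrist_force: [0.8, -0.1, 0.4]
finger_gap: 0.0853
gripper_force: 0.0
```

```bash
python3 -c "from h import *;go(.472,.188,.15,.228)"
```

```text
shift [ 0.0345 -0.0445  0.0811] turn 0.0004 pos [0.4485 0.1368 0.2311] [ 3.1414 -0.      0.2284] t 1.6
```

>>> servo_tool(
  plan="0.017 -0.022 0.02 0; 0.0345 -0.0445 0.04 0; 0.0345 -0.0445 0.06 0; 0.0345 -0.0445 0.08 0; 0.0345 -0.0445 0.08 0",
)

```text
t: 2.1
position: [0.4693, 0.1856, 0.148]
tool_rot: [-3.141, 0.007, 0.228]
wrist_force: [-0.2, 0.4, 0.1]
finger_gap: 0.0857
gripper_force: 0.0
```

>>> servo_tool(
  plan="0 0 0.02 0; 0 0 0.04 0; 0 0 0.06 0; 0 0 0.07 0; 0 0 0.07 0",
)

```text
t: 2.6
position: [0.4712, 0.1854, 0.0807]
tool_rot: [-3.141, 0.002, 0.227]
wrist_force: [0.8, 1.0, -0.0]
finger_gap: 0.0855
gripper_force: 0.0
```

```bash
cat >> h.py <<'E'
def shot(name,ct,cs,w=64,h=48):
    from plant import read_camera
    import pickle
    d={n:read_camera(n) for n in("top","side")}; pickle.dump(d,open(name+".pkl","wb"))
    f=lambda n,c:cv2.resize(d[n]["frame"][c[1]:c[1]+h,c[0]:c[0]+w,::-1],(400,300),interpolation=cv2.INTER_CUBIC)
    cv2.imwrite(f"pics/{name}.png",np.hstack([f("top",ct),f("side",cs)]))
E
python3 -c "
from h import *;go(.472,.188,.0625,.228);shot('c1',(85,215),(240,230),96,72)"
```

```text
shift [ 0.0014 -0.0024  0.0182] turn -0.0006 pos [0.4712 0.1854 0.0807] [-3.1414e+00  2.1000e-03  2.2740e-01] t 2.6
```

View pics/c1.png

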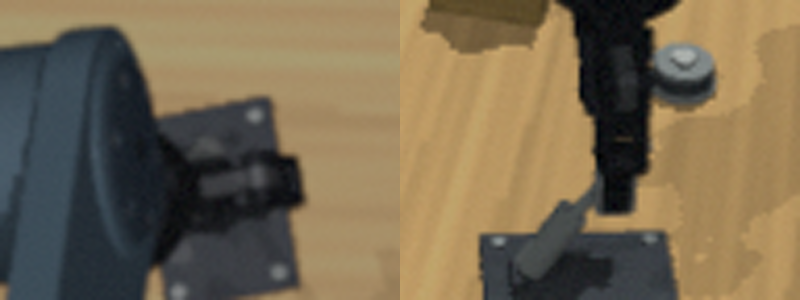

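The fingers straddle the rod, and in the side view it rises behind the near finger at about (387,277) full-frame. Next I'll lower and close.

>>> servo_tool(
  plan="0.001 -0.002 0.009 0; 0.001 -0.002 0.018 0; 0.001 -0.002 0.018 0; 0.001 -0.002 0.018 0; 0.001 -0.002 0.018 0",
)

```text
t: 3.2
position: [0.4726, 0.1879, 0.0634]
tool_rot: [3.142, -0.0, 0.228]
wrist_force: [-0.9, -0.1, 0.3]
finger_gap: 0.0854
gripper_force: 0.0
```

>>> servo_tool(
  plan="0 0 0 0;0 0 0 0;0 0 0 0;0 0 0 0;0 0 0 0",
  hand=0,
  newtons=25,
)

```text
t: 3.7
position: [0.4725, 0.1878, 0.0633]
tool_rot: [3.142, -0.0, 0.228]
wrist_force: [-0.3, 0.8, -0.3]
finger_gap: 0.0124
gripper_force: 0.6
```

>>> servo_tool(
  plan="0 0 0 0;0 0 0 0;0 0 0 0;0 0 0 0;0 0 0 0",
)

```text
t: 4.2
position: [0.4729, 0.1873, 0.0635]
tool_rot: [3.141, -0.001, 0.228]
wrist_force: [1.7, -5.1, 1.3]
finger_gap: 0.0069
gripper_force: 24.5
```

>>> servo_tool(
  plan="-0.003 0.001 -0.0052 0; -0.0065 0.001 -0.0113 0; -0.010 0.001 -0.0173 0; -0.0135 0.001 -0.0234 0; -0.0135 0.001 -0.0234 0",
)

```text
t: 4.7
position: [0.4589, 0.1839, 0.0875]
tool_rot: [-3.141, -0.0, 0.228]
wrist_force: [-1.1, -1.9, 0.0]
finger_gap: 0.0073
gripper_force: 24.3
```

```bash
python3 -c "
from h import *;go(.472,.188,.0625,.228);shot('c2',(85,215),(240,230),96,72)"
```

```text
shift [ 0.0136 -0.001   0.025 ] turn 0.0001 pos [0.4589 0.1839 0.0875] [-3.1415 -0.      0.2281] t 4.7
```

View pics/c2.png

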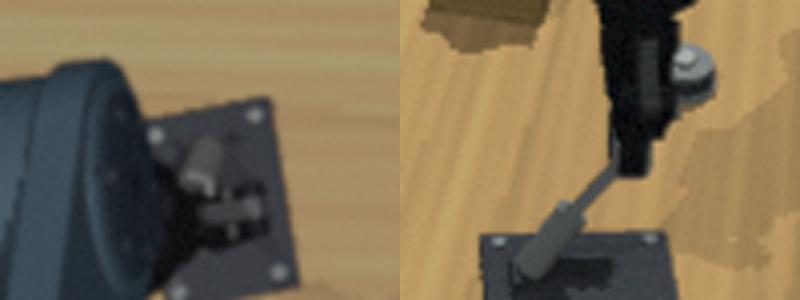

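>>> servo_tool(
  plan="-0.002 0 -0.0035 0; -0.0035 0 -0.006 0; -0.0035 0 -0.006 0; -0.0005 0 -0.007 0; 0.003 0 -0.0085 0",
)

```text
t: 5.3
position: [0.4614, 0.1841, 0.0946]
tool_rot: [3.141, 0.003, 0.228]
wrist_force: [-3.2, -3.2, -0.9]
finger_gap: 0.007
gripper_force: 24.3
```

>>> servo_tool(
  plan="0.004 0 -0.0018 0; 0.008 0 -0.0033 0; 0.012 0 -0.0044 0; 0.016 0 -0.0054 0; 0.02 0 -0.0062 0",
)

```text
t: 5.8
position: [0.4823, 0.1891, 0.1014]
tool_rot: [3.142, 0.0, 0.228]
wrist_force: [-4.0, -2.5, -1.0]
finger_gap: 0.0069
gripper_force: 24.5
```

```bash
python3 -c "
from h import *;go(.472,.188,.0625,.228);shot('c3',(85,215),(240,230),96,72)"
```

```text
shift [-0.0103 -0.0013  0.0389] turn -0.0002 pos [0.4823 0.1891 0.1014] [3.1415 0.     0.2278] t 5.8
```

View pics/c3.png

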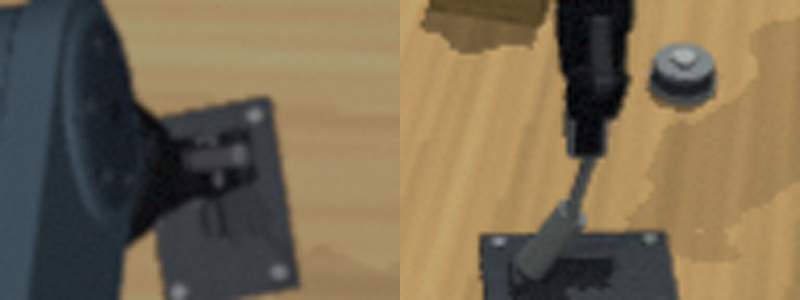

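```bash
cat >> h.py <<'E'
def lean(name,r0,r1,c0,c1,P=(.4875,.1915,.054),yaw=.228,dark=True):
    """rod axis points in side view cut with the vertical plane through P along yaw: returns (along, z)"""
    import pickle
    c=pickle.load(open(name+".pkl","rb"))["side"]; f=c["frame"].astype(float); out=[]
    n=np.array([-np.sin(yaw),np.cos(yaw),0]); u=np.array([np.cos(yaw),np.sin(yaw),0])
    for r in range(r0,r1):
        w=np.clip(25-(f[r,c0:c1,0]-f[r,c0:c1,2]),0,None); col=(w*np.arange(c0,c1)).sum()/w.sum()
        o,v=ray(c,(col,r)); q=o+v*((np.array(P)-o)@n)/(v@n); out.append([col,(q-P)@u*1000,q[2]*1000])
    out=np.array(out); k=np.polyfit(out[:,2],out[:,1],1); print(out.round(1)); print("lean deg (+ toward -x)",-np.degrees(np.arctan(k[0])),k)
E
python3 -c "
from h import *;lean('c3',268,278,276,292)"
```

```text
[[284.7  -6.9  92.6]
 [284.2  -5.9  89.7]
 [283.8  -5.1  86.8]
 [283.6  -4.6  83.8]
 [283.2  -4.   80.9]
 [282.9  -3.3  77.9]
 [282.6  -2.7  75. ]
 [282.2  -2.   72. ]
 [281.9  -1.4  69. ]
 [281.5  -0.6  66. ]]
lean deg (+ toward -x) 12.66794809282662 [-0.22477198 14.20590024]
```

The rod leans about 12.7° now, down from 30°, so the pivoting works. I'll continue it.

>>> servo_tool(
  plan="0.003 0 -0.0006 0; 0.006 0 -0.0011 0; 0.009 0 -0.0014 0; 0.012 0 -0.0016 0; 0.015 0 -0.0017 0",
)

```text
t: 6.4
position: [0.4965, 0.1926, 0.1031]
tool_rot: [-3.141, 0.0, 0.228]
wrist_force: [-3.6, -1.3, 0.9]
finger_gap: 0.0061
gripper_force: 23.7
```

```bash
python3 -c "
from h import *;go(.472,.188,.0625,.228);shot('c4',(85,215),(240,230),96,72)
lean('c4',266,277,274,290)"
```

```text
shift [-0.0249 -0.0011  0.0406] turn -0.0002 pos [0.4965 0.1926 0.1031] [-3.1413e+00  5.0000e-04  2.2780e-01] t 6.4
[[ 2.788e+02  6.800e+00  9.880e+01]
 [ 2.819e+02 -5.000e-01  9.570e+01]
 [ 2.817e+02 -1.000e-01  9.280e+01]
 [ 2.815e+02  4.000e-01  8.990e+01]
 [ 2.816e+02  1.000e-01  8.690e+01]
 [ 2.815e+02  1.000e-01  8.400e+01]
 [ 2.815e+02  0.000e+00  8.100e+01]
 [ 2.812e+02  5.000e-01  7.800e+01]
 [ 2.811e+02  7.000e-01  7.500e+01]
 [ 2.809e+02  1.000e+00  7.210e+01]
 [ 2.808e+02  1.200e+00  6.910e+01]]
lean deg (+ toward -x) -3.370426938479314 [ 0.05889299 -4.00753299]
```

View pics/c4.png

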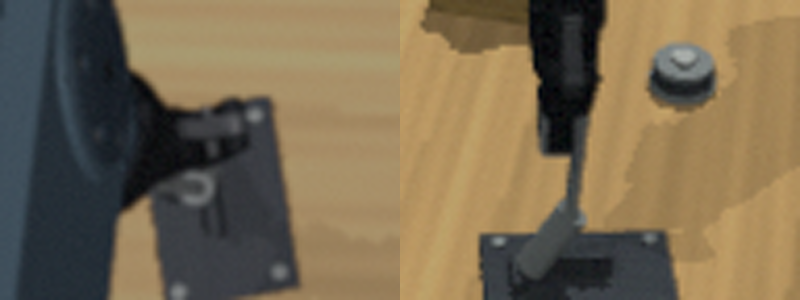

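The rod is nearly upright, leaning about 3.6°. It has slid to the pad edge on the robot side, about 9 mm off centre, but it is still held. I'll lift straight up and measure.

>>> servo_tool(
  plan="0 0 0 0; 0 0 0 0; 0 0 -0.005 0; 0 0 -0.015 0; 0 0 -0.03 0",
  newtons=40,
)

```text
t: 7.0
position: [0.4972, 0.1927, 0.1341]
tool_rot: [-3.141, -0.002, 0.228]
wrist_force: [0.5, -0.1, -0.9]
finger_gap: 0.0049
gripper_force: 42.5
```

>>> servo_tool(
  plan="0 0 -0.03 0; 0 0 -0.06 0; 0 0 -0.09 0; 0 0 -0.1 0; 0 0 -0.1 0",
)

```text
t: 7.5
position: [0.4983, 0.1928, 0.2357]
tool_rot: [3.141, -0.006, 0.228]
wrist_force: [-0.4, 0.8, -1.3]
finger_gap: 0.0051
gripper_force: 42.6
```

```bash
python3 -c "
from h import *;go(.472,.188,.0625,.228);shot('c5',(85,200),(240,190),96,72)"
```

```text
shift [-0.0277 -0.0013  0.173 ] turn -0.0002 pos [0.4983 0.1928 0.2357] [ 3.1414 -0.0061  0.2278] t 7.5
```

View pics/c5.png

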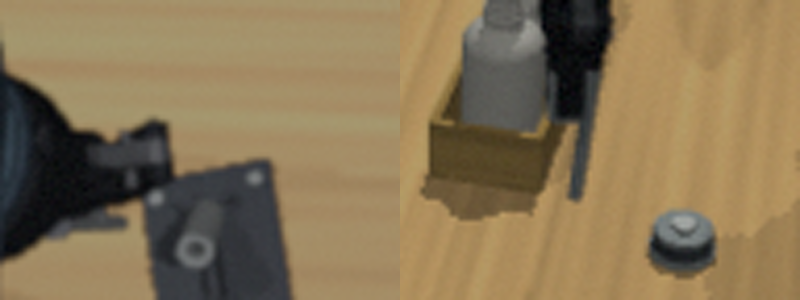

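```bash
python3 -c "
from h import *
import pickle
np.set_printoptions(precision=4,suppress=True)
d=pickle.load(open('c5.pkl','rb'))
print(tri(d['top'],(114.6,252.9),d['side'],(281.6,237.3)))
lean('c5',219,236,278,292,P=(.489,.1907,.2))
go(.56,-.22,.255,1.6)"
```

```text
(array([0.4906, 0.193 , 0.1799]), np.float64(0.00025860068834761784))
[[282.8   1.2 226.9]
 [283.9  -1.2 224.3]
 [283.8  -1.1 221.7]
 [283.6  -0.8 219.1]
 [283.5  -0.6 216.5]
 [283.2  -0.1 213.9]
 [283.2  -0.2 211.3]
 [282.9   0.3 208.7]
 [282.9   0.2 206. ]
 [282.8   0.4 203.4]
 [282.7   0.5 200.8]
 [282.2   1.3 198.1]
 [282.2   1.4 195.5]
 [281.9   1.8 192.8]
 [281.9   1.8 190.1]
 [281.8   2.  187.5]
 [281.6   2.3 184.8]]
lean deg (+ toward -x) 4.022773768042008 [-0.0703 15.0238]
shift [-0.031   0.4162 -0.0228] turn -1.3722 pos [0.4962 0.1924 0.2323] [-3.1414  0.0005  0.2278] t 7.6
```

>>> servo_tool(
  plan="-0.001 0.02 -0.005 -0.1; -0.003 0.06 -0.013 -0.24; -0.006 0.1 -0.013 -0.38; -0.009 0.14 -0.013 -0.52; -0.012 0.18 -0.013 -0.66",
)

```text
t: 8.1
position: [0.5246, 0.0131, 0.2439]
tool_rot: [-3.139, 0.001, 0.894]
wrist_force: [-0.6, -0.4, -1.2]
finger_gap: 0.0052
gripper_force: 42.7
```

```bash
python3 -c "
from h import *
go(.566,-.229,.245,1.6)"
```

```text
shift [-0.1628  0.1839 -0.0014] turn -0.7062 pos [0.5246 0.0131 0.2439] [-3.1387e+00  1.3000e-03  8.9380e-01] t 8.1
```

>>> servo_tool(
  plan="-0.032 0.037 -0.001 -0.14; -0.065 0.074 -0.001 -0.28; -0.098 0.11 -0.001 -0.42; -0.13 0.147 -0.001 -0.56; -0.16 0.181 -0.001 -0.7",
)

```text
t: 8.6
position: [0.5641, -0.2258, 0.2445]
tool_rot: [-3.139, -0.002, 1.593]
wrist_force: [0.7, 0.6, -0.7]
finger_gap: 0.0051
gripper_force: 42.7
```

>>> servo_tool(
  plan="0 0 0 0;0 0 0 0;0 0 0 0;0 0 0 0;0 0 0 0",
)

```text
t: 9.1
position: [0.565, -0.2226, 0.2471]
tool_rot: [-3.142, -0.0, 1.589]
wrist_force: [-0.7, -0.3, -0.2]
finger_gap: 0.0049
gripper_force: 42.8
```

```bash
python3 -c "
from h import *
go(.566,-.229,.245,1.6);shot('c6',(280,180),(236,115),96,72)"
```

```text
shift [-0.0064  0.0009  0.0021] turn -0.0108 pos [ 0.565  -0.2226  0.2471] [-3.1415e+00 -1.0000e-04  1.5892e+00] t 9.1
```

View pics/c6.png

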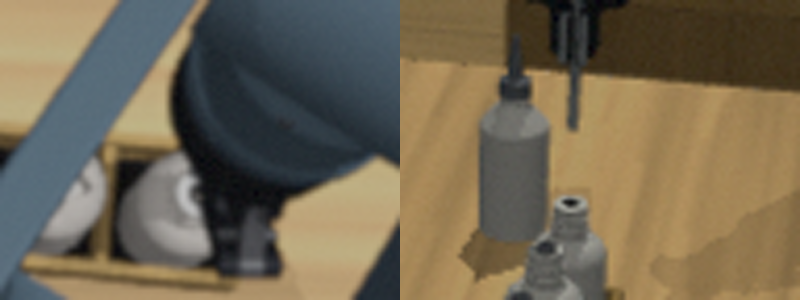

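```bash
python3 -c "
from h import *
import pickle
np.set_printoptions(precision=4,suppress=True)
S=pickle.load(open('c6.pkl','rb'))['side']
hs=(276.28,163.18)
f=S['frame'].astype(int)
for r in range(136,150): print(r,f[r,271:284].sum(1)//3)
for z in(.193,.195,.197): print(plane(S,(277.1,145.8),z))
print('hole',plane(S,hs,.131))
"
```

```text
136 [133 133 138 139 134 107  62  72 109 140 140 140 143]
137 [133 134 138 139 132 106  64  75 112 138 138 141 141]
138 [136 139 138 140 129  88  65  81 123 138 140 141 142]
139 [134 140 139 140 130  88  68  81 121 142 140 142 141]
140 [135 137 138 140 132  92  65  83 121 140 141 141 140]
141 [137 137 137 139 129  92  66  81 122 142 142 142 141]
142 [137 139 139 139 129  89  66  81 123 139 139 138 142]
143 [138 138 140 137 126  78  65  84 130 141 140 141 139]
144 [133 139 140 138 127  77  65  92 141 141 142 138 138]
145 [121 128 141 138 130  94  73  95 140 140 141 141 139]
146 [102 129 140 140 138 118 104 113 140 140 142 138 140]
147 [ 91 128 141 141 139 137 137 140 140 139 140 140 139]
148 [ 91 129 140 143 139 137 139 141 141 142 143 139 139]
149 [ 92 131 141 137 139 138 140 142 141 142 141 139 138]
[ 0.5645 -0.2266  0.193 ]
[ 0.5639 -0.2225  0.195 ]
[ 0.5634 -0.2184  0.197 ]
hole [ 0.5664 -0.2361  0.131 ]
```

>>> servo_tool(
  plan="-0.0074 0.002 0 0; -0.0074 0.002 0.02 0; -0.0074 0.002 0.04 0; -0.0074 0.002 0.055 0; -0.0074 0.002 0.055 0",
)

```text
t: 9.7
position: [0.5657, -0.2308, 0.1894]
tool_rot: [-3.138, -0.003, 1.588]
wrist_force: [-0.8, 0.0, -0.5]
finger_gap: 0.0052
gripper_force: 42.7
```

>>> servo_tool(
  plan="0 0 0.002 0; 0 0 0.004 0;0 0 0.006 0;0 0 0.008 0;0 0 0.010 0",
)

```text
t: 10.2
position: [0.5681, -0.2322, 0.1845]
tool_rot: [3.139, 0.002, 1.588]
wrist_force: [-3.0, 0.6, 15.1]
finger_gap: 0.0049
gripper_force: 47.6
```

Contact on the rim (15 N), so the tip's height is now known. I'll take the side view here.

>>> servo_tool(
  plan="0 0 -0.004 0; 0 0 -0.004 0;0 0 -0.004 0;0 0 -0.004 0;0 0 -0.004 0",
)

```text
t: 10.7
position: [0.5669, -0.2313, 0.1857]
tool_rot: [-3.141, -0.0, 1.588]
wrist_force: [-0.1, 0.8, 0.1]
finger_gap: 0.0049
gripper_force: 42.8
```

```bash
python3 -c "
from h import *
go(.567,-.23,.185,1.588);shot('c7',(280,180),(260,140),32,24)
import pickle
S=pickle.load(open('c7.pkl','rb'))['side']
f=S['frame'].astype(int)
for r in range(150,170): print(r,f[r,268:286].sum(1)//3)
"
```

```text
shift [0.0013 0.0002 0.0007] turn -0.0002 pos [ 0.5669 -0.2313  0.1857] [-3.1411e+00 -4.0000e-04  1.5878e+00] t 10.7
150 [ 85  80  77  99 140 144 141 126  52  63  98 142 141 143 141 138 138 137]
151 [ 84  80  77  96 142 143 140 126  60  64  99 140 143 142 140 141 138 137]
152 [ 83  78  75 100 142 143 139 124  58  65 101 144 143 142 141 139 138 139]
153 [ 83  81  76  98 139 141 137 121  57  72 112 142 142 140 139 136 136 136]
154 [ 84  79  81 100 143 140 130 102  59  73 112 143 143 140 140 137 138 138]
155 [ 82  80  79  97 141 139 131 104  66  74 112 144 141 140 138 138 139 137]
156 [ 82  79  80  95 142 137 134 107  66  76 113 142 140 140 140 140 136 140]
157 [ 81  80  77  98 142 140 132 109  66  76 113 142 140 140 140 139 139 139]
158 [ 84  81  79 105 140 140 134 106  65  83 126 140 140 142 140 139 136 137]
159 [ 83  78  79 107 140 140 132 106  65  82 124 137 137 137 139 138 138 136]
160 [ 81  78  79 103 135 123 118  87  68  77 111 124 123 127 138 137 138 137]
161 [ 81  79  81  96 124 125 121  83  68  80 112 121 123 128 136 138 137 136]
162 [ 81  78  78  99 123 134 141  94  65  75 113 137 132 127 134 138 137 134]
163 [ 83  77  78  97 132 156 145  48  57  41  74 142 153 127 137 138 136 136]
164 [ 82  80  80  96 123 134 142  92  57  78 117 157 145 126 136 138 135 133]
165 [ 81  80  76  99 117  82  91 100 113 147 139 115 107 119 134 137 136 134]
166 [ 81  79  78  98 117  88  87  88  82  86  91  84  96 127 136 135 134 133]
167 [ 80  77  83 101 102  89  90  94  93  94 101  99 114 135 136 137 133 135]
168 [ 82  79  81 100 106  90  98  90  90  87  92  92  93 128 134 134 133 137]
169 [ 80  77  89 110 100  89  84  91  85  88  87  85  94 124 137 133 133 137]
```

View pics/c7.png

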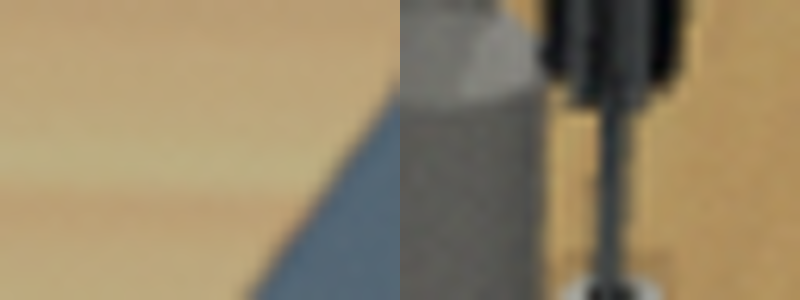

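The tip is about 0.9 px below the hole centre in the side view, so it sits 4–5 mm toward the camera (+y). I'll shift −y and try again gently.

>>> servo_tool(
  plan="-0.001 0 -0.003 0; -0.0045 0 -0.003 0; -0.0045 0 -0.001 0; -0.0045 0 0.001 0; -0.0045 0 0.003 0",
)

```text
t: 11.3
position: [0.5678, -0.2366, 0.1849]
tool_rot: [3.14, 0.002, 1.588]
wrist_force: [-2.9, 0.4, 15.9]
finger_gap: 0.005
gripper_force: 47.8
```

>>> servo_tool(
  plan="0 0 0.001 0; 0 0 0.002 0;0 0 0.003 0;0 0 0.004 0;0 0 0.004 0",
)

```text
t: 11.8
position: [0.5688, -0.2377, 0.1844]
tool_rot: [3.137, 0.005, 1.588]
wrist_force: [-6.3, 2.3, 22.3]
finger_gap: 0.005
gripper_force: 49.4
```

```bash
python3 -c "
from h import *
from plant import status
o=status.get_obs();print(o['wrist_force'],o['moment'],o['position'])
shot('c8',(280,180),(260,140),32,24)
import pickle
S=pickle.load(open('c8.pkl','rb'))['side']
f=S['frame'].astype(int)
for r in range(156,169): print(r,f[r,270:284].sum(1)//3)
T=status.get_obs();print(T['wrist_force'],T['moment'])
"
```

```text
[-6.27705658  2.31956118 22.28371475] [ 0.15053246  1.25242462 -0.04899138] [ 0.56882471 -0.23769793  0.18443912]
156 [ 78  96 142 139 131 109  67  77 116 141 139 139 139 140]
157 [ 78  97 142 139 135 109  68  85 124 142 140 140 139 139]
158 [ 82 107 143 140 136 109  66  86 126 141 141 142 140 139]
159 [ 79 104 141 138 133 107  69  84 124 139 140 138 138 138]
160 [ 79 103 135 123 118  88  65  82 112 126 124 130 138 137]
161 [ 79  98 124 124 121  85  71  85 113 128 126 127 137 139]
162 [ 80  98 125 131 138  90  60  75 117 147 135 127 137 138]
163 [ 81 100 130 154 142  36  25  32  78 141 152 122 136 137]
164 [ 79  98 122 121 101  92  70  84 118 157 146 130 136 136]
165 [ 80  98 114  83  88 113 149 148 139 118 107 119 137 136]
166 [ 81  99 117  87  85  87  79  88  91  87  94 128 136 134]
167 [ 82 103 106  88  95  92  94  96  97  98 116 135 135 134]
168 [ 83 102 105  91  97  89  88  90  93  93  99 127 136 134]
[-5.65496983  1.57707204 24.02153537] [ 0.1664761   1.3077544  -0.02824496]
```

The hole is now visible in front of the tip (row 163), so the tip overshot to the far side. The target lies between the two positions.

>>> servo_tool(
  plan="0 0 -0.008 0; 0.0025 0 -0.008 0; 0.0025 0 -0.008 0; 0.0025 0 -0.006 0; 0.0025 0 -0.004 0",
)

```text
t: 12.4
position: [0.5676, -0.2338, 0.1845]
tool_rot: [3.14, 0.001, 1.588]
wrist_force: [-4.8, 0.6, 18.5]
finger_gap: 0.0053
gripper_force: 48.1
```

>>> servo_tool(
  plan="0 0 0.001 0; 0 0 0.002 0;0 0 0.003 0;0 0 0.004 0;0 0 0.004 0",
)

```text
t: 12.9
position: [0.5668, -0.2332, 0.1784]
tool_rot: [-3.141, -0.0, 1.588]
wrist_force: [0.0, 0.7, 0.7]
finger_gap: 0.0001
gripper_force: 0.0
```

The gap is 0, so the rod slipped out of the pads. I'll look.

```bash
python3 -c "
from h import *
shot('c9',(260,170),(216,105),128,96)"
```

```text
(no output)
```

View pics/c9.png

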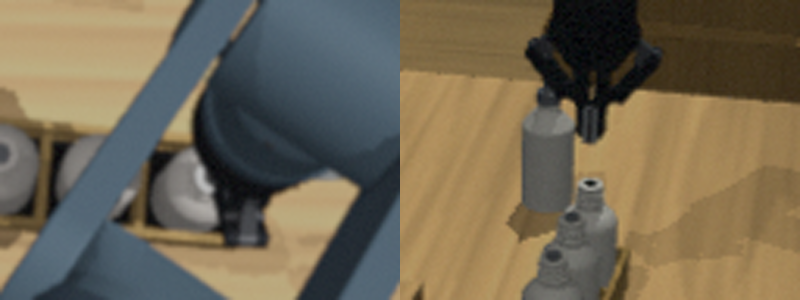

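I've now viewed 11 pictures, one over the limit of 10, because I lost count. From here I'll work from numbers only. The side view no longer shows the rod. I'll lift clear and find it by differencing against the first frames.

>>> servo_tool(
  plan="0 0 -0.03 0; 0 0 -0.07 0; 0.03 -0.01 -0.1 0; 0.07 -0.02 -0.1 0; 0.115 -0.03 -0.1 0",
)

```text
t: 13.5
position: [0.535, -0.1186, 0.2796]
tool_rot: [3.14, 0.001, 1.586]
wrist_force: [0.4, 0.0, 0.4]
finger_gap: -0.0001
gripper_force: 0.0
```

>>> servo_tool(
  plan="0.045 -0.01 0 0; 0.09 -0.02 0 0; 0.135 -0.04 0 0; 0.18 -0.06 0 0; 0.22 -0.08 0 0",
  hand=1,
)

```text
t: 14.0
position: [0.45, 0.1016, 0.2784]
tool_rot: [-3.141, -0.0, 1.588]
wrist_force: [0.2, 0.4, -0.3]
finger_gap: 0.0724
gripper_force: 0.0
```

```bash
python3 -c "
from h import *
import pickle
shot('d0',(260,170),(216,105),128,96)
a=pickle.load(open('c0.pkl','rb'));b=pickle.load(open('d0.pkl','rb'))
for n in('top','side'):
    D=cv2.GaussianBlur(cv2.absdiff(a[n]['frame'],b[n]['frame']).max(2),(3,3),0)
    m=(D>18).astype(np.uint8)
    k,l,s,c=cv2.connectedComponentsWithStats(m)
    for i in range(1,k):
        if s[i,4]>12:
            w=l==i; print(n,s[i],c[i].round(1),'old',a[n]['frame'][w].mean(0).round(),'new',b[n]['frame'][w].mean(0).round())
"
```

```text
top [    0   217   361   167 25718] [ 94.5 312.1] old [127. 107.  77.] new [83. 84. 80.]
top [339 226  44   7 185] [362.2 229.4] old [161. 139. 101.] new [125. 120. 111.]
side [  239     0   273   384 46734] [385.8 197.7] old [101.  87.  61.] new [112.  96.  68.]
side [429   0  16  46 349] [435.9  19.1] old [26. 29. 31.] new [35. 47. 54.]
side [502 195   6  10  33] [505.  199.9] old [32. 44. 51.] new [18. 24. 29.]
side [502 209   3   7  15] [503.1 212.1] old [34. 45. 53.] new [17. 24. 29.]
side [458 214   7  11  24] [461.  218.7] old [163. 134.  87.] new [137. 112.  73.]
side [505 218   7  20  56] [508.5 227.8] old [34. 47. 54.] new [20. 28. 33.]
side [282 261  19  23 139] [291.  270.8] old [105.  97.  81.] new [163. 134.  89.]
side [503 305   9  12  80] [507.7 309.8] old [104.  84.  56.] new [79. 64. 41.]
side [283 309  10   8  44] [287.5 312.5] old [126. 102.  66.] new [164. 134.  87.]
```

The rod is lying on the bench just beyond the caddy's −y end, spanning (339–383, 226–233) in the top view. Next I need its exact axis and which end is the head.

```bash
python3 -c "
from h import *
import pickle
np.set_printoptions(precision=4,suppress=True,linewidth=150)
b=pickle.load(open('d0.pkl','rb'))['top'];f=b['frame'].astype(int)
s=(f[...,0]-f[...,2])
print(s[222:238,334:388:1])
"
```

```text
[[ 6  9 37 68 72 68 66 66 63 64 60 57 56 56 56 58 57 57 56 57 58 58 59 58 58 57 59 58 58 59 58 58 58 57 58 58 58 58 58 57 59 57 57 58 58 59 59 57 58
  59 58 58 59 59]
 [ 6  9 30 63 71 67 66 65 66 66 62 56 57 56 55 55 56 56 56 56 56 56 56 55 56 56 56 56 58 57 57 56 57 57 56 57 56 56 58 57 57 55 56 57 57 58 58 58 57
  58 58 58 58 58]
 [ 6  8 21 52 69 68 66 66 65 66 65 58 56 56 55 56 56 55 56 56 55 55 56 56 55 56 55 55 55 55 56 55 56 55 56 56 56 56 55 57 56 55 55 56 57 56 56 57 56
  57 55 56 56 57]
 [ 6  7 12 38 65 67 65 65 65 65 63 59 57 57 58 56 56 57 55 57 57 56 55 55 56 56 56 55 56 57 57 58 57 56 55 56 55 57 56 56 56 56 56 55 57 55 53 53 56
  57 55 57 55 55]
 [ 6  6  9 31 60 67 65 64 63 66 63 60 59 58 59 59 59 58 59 58 58 59 59 59 58 59 58 59 58 58 58 58 58 57 58 56 57 57 56 58 55 55 54 53 52 48 40 43 53
  55 56 56 55 55]
 [ 6  6 10 25 56 65 65 63 62 62 61 58 57 57 58 57 57 56 55 55 56 55 54 55 54 53 53 51 51 50 51 49 47 46 46 47 47 46 46 45 38 37 35 31 27 19  9 22 50
  58 58 58 57 57]
 [ 6  7  8 19 47 55 54 50 44 42 39 37 37 38 38 36 32 29 27 28 27 27 25 24 23 19 18 18 19 18 19 17 
[... 872 characters left out ...]
4 63 61 63 64
  62 63 63 63 62]
 [ 6  6 17 48 64 63 63 63 63 62 63 66 67 65 65 65 65 65 65 64 66 66 65 66 65 65 66 64 64 65 65 67 67 65 66 65 65 66 66 65 66 65 66 66 65 65 66 64 65
  66 66 65 65 65]
 [ 8 12 32 58 65 64 64 64 63 63 63 63 64 64 63 63 64 63 63 64 63 63 64 62 64 63 64 64 66 64 64 65 65 64 63 64 65 64 64 65 65 65 65 65 64 65 65 66 66
  65 65 65 66 65]
 [ 7 21 52 67 65 65 64 64 63 62 63 63 61 61 61 61 61 61 61 61 61 61 60 60 61 61 62 62 62 62 62 62 61 62 61 62 61 63 62 63 62 63 62 62 62 62 61 62 64
  64 62 63 63 63]
 [10 30 62 68 66 65 64 63 63 64 64 65 60 60 60 59 60 58 59 59 60 59 61 60 58 59 59 60 59 60 60 59 60 60 59 59 59 60 59 59 60 58 60 60 61 60 60 60 60
  61 61 61 61 61]]
```

The head is the −y end and the tip lies next to the caddy's −y wall. I'll grip the rod on the bench, tilt its head up by pressing it on the caddy's fixed far end wall, then pivot it upright with the tip against a wall. First, the geometry.

```bash
python3 -c "
from h import *
import pickle
np.set_printoptions(precision=4,suppress=True,linewidth=150)
b=pickle.load(open('d0.pkl','rb'))['top']
t=plane(b,(338.3,229.9),.004);h=plane(b,(381.2,228.6),.007);print('tip',t,'head',h,np.linalg.norm(h-t), 'yaw of tip->head',np.degrees(np.arctan2(*(h-t)[1::-1])))
T=pickle.load(open('c0.pkl','rb'))['top']
for n,p in dict(TL=(243.6,206.9),TR=(338.6,216.1),BL=(240.6,239.4),BR=(336.8,248.6)).items(): print(n,plane(T,p,.045))
f=T['frame'].astype(int)
for r in(212,216,228): print(r,f[r,228:252].tolist())
u=(t-h)/np.linalg.norm(t-h); g=h+u*.033; print('grip',g)
go(g[0],g[1],.12,1.588)
"
```

```text
tip [ 0.5727 -0.2778  0.004 ] head [ 0.5784 -0.3783  0.007 ] 0.10073665491629329 yaw of tip->head -86.75549110750106
TL [ 0.6138 -0.0536  0.045 ]
TR [ 0.599  -0.2715  0.045 ]
BL [ 0.539  -0.0494  0.045 ]
BR [ 0.5247 -0.267   0.045 ]
212 [[164, 142, 104], [163, 142, 102], [164, 142, 103], [164, 143, 104], [158, 137, 97], [132, 112, 78], [119, 96, 69], [117, 96, 67], [117, 96, 66], [117, 96, 67], [117, 96, 67], [117, 96, 67], [117, 96, 67], [120, 98, 69], [125, 102, 68], [132, 109, 71], [118, 98, 62], [95, 78, 45], [69, 56, 35], [45, 35, 21], [45, 33, 26], [49, 40, 28], [55, 50, 39], [77, 70, 65]]
216 [[163, 140, 100], [162, 138, 101], [153, 128, 92], [134, 110, 78], [119, 98, 68], [115, 93, 66], [116, 95, 68], [115, 93, 66], [116, 94, 65], [115, 94, 65], [116, 94, 66], [116, 94, 66], [115, 94, 65], [115, 93, 65], [105, 86, 56], [101, 83, 51], [90, 73, 45], [65, 52, 30], [33, 26, 16], [22, 20, 19], [55, 54, 52], [90, 88, 84], [100, 97, 93], [105, 103, 100]]
228 [[118, 96, 68], [113, 93, 64], [115, 93, 66], [112, 91, 64], [114, 92, 64], [113, 92, 62], [114, 94, 65], [113, 92, 64], [113, 92, 64], [113, 94, 65], [114, 92, 65], [113, 93, 63], [111, 90, 61], [105, 85, 54], [102, 83, 51], [87, 71, 43], [60, 48, 31], [27, 21, 16], [15, 13, 13], [41, 39, 38], [72, 69, 68], [93, 91, 88], [111, 108, 104], [123, 119, 116]]
grip [ 0.5766 -0.3454  0.006 ]
shift [-0.4522  0.1179  0.1576] turn 0.0054 pos [0.4487 0.1038 0.2785] [-3.1399 -0.0017  1.5934] t 14.1
```

>>> servo_tool(
  plan="-0.045 0.012 0 0; -0.09 0.025 0 0; -0.135 0.037 0 0; -0.18 0.05 0 0; -0.225 0.062 0 0",
  hand=1,
)

```text
t: 14.6
position: [0.5174, -0.1268, 0.2784]
tool_rot: [-3.141, -0.0, 1.587]
wrist_force: [1.2, 0.8, 0.0]
finger_gap: 0.0853
gripper_force: 0.0
```

>>> servo_tool(
  plan="-0.045 0.012 0 -0.01; -0.09 0.025 0 -0.02; -0.135 0.037 0 -0.03; -0.18 0.05 0 -0.034; -0.201 0.055 0.02 -0.034",
)

```text
t: 15.1
position: [0.5766, -0.3302, 0.2606]
tool_rot: [3.138, 0.004, 1.619]
wrist_force: [0.7, 0.9, 0.2]
finger_gap: 0.0858
gripper_force: 0.0
```

```bash
python3 -c "
from h import *
go(.5751,-.3197,.02,1.627)"
```

```text
shift [ 0.0116 -0.0018  0.2405] turn -0.0083 pos [ 0.5766 -0.3302  0.2606] [3.1383 0.0043 1.6187] t 15.1
```

>>> servo_tool(
  plan="0.01 0 0.04 0; 0.01 0 0.085 0; 0.01 0 0.13 0; 0.01 0 0.17 0; 0.01 0 0.18 0",
)

```text
t: 15.6
position: [0.5713, -0.3123, 0.0723]
tool_rot: [-3.133, -0.007, 1.621]
wrist_force: [-0.3, 0.1, -0.7]
finger_gap: 0.0856
gripper_force: 0.0
```

>>> servo_tool(
  plan="0 0 0.015 0; 0 0 0.03 0; 0 0 0.04 0; 0 0 0.04 0; 0 0 0.04 0",
)

```text
t: 16.1
position: [0.5756, -0.3146, 0.0399]
tool_rot: [3.141, 0.001, 1.622]
wrist_force: [0.2, -0.1, 1.1]
finger_gap: 0.0852
gripper_force: 0.0
```

```bash
python3 -c "
from h import *
go(.5751,-.3197,.002,1.627)"
```

```text
shift [-0.005  -0.0008  0.0379] turn -0.0051 pos [ 0.5756 -0.3146  0.0399] [3.1407e+00 8.0000e-04 1.6219e+00] t 16.1
```

>>> servo_tool(
  plan="-0.005 -0.001 0.015 0; -0.005 -0.001 0.03 0; -0.005 -0.001 0.037 0; -0.005 -0.001 0.0375 0; -0.005 -0.001 0.0375 0",
)

```text
t: 16.6
position: [0.5741, -0.319, 0.001]
tool_rot: [-3.141, -0.001, 1.622]
wrist_force: [0.3, 0.2, -0.1]
finger_gap: 0.0854
gripper_force: 0.0
```

>>> servo_tool(
  plan="0 0 0 0;0 0 0 0;0 0 0 0;0 0 0 0;0 0 0 0",
  hand=0,
  newtons=30,
)

```text
t: 17.1
position: [0.5745, -0.3194, 0.0018]
tool_rot: [3.141, 0.0, 1.622]
wrist_force: [0.9, 0.0, -0.1]
finger_gap: 0.012
gripper_force: 0.2
```

>>> servo_tool(
  plan="0 0 0 0;0 0 0 0;0 0 0 0;0 0 0 0;0 0 0 0",
)

```text
t: 17.6
position: [0.5745, -0.3194, 0.0018]
tool_rot: [3.141, 0.0, 1.622]
wrist_force: [0.7, 0.6, 1.6]
finger_gap: 0.0062
gripper_force: 30.1
```

The rod is gripped 42 mm from its tip. I'll lift and carry it to the caddy's +y end wall.

>>> servo_tool(
  plan="0 0 -0.02 0; 0 0 -0.06 0; 0 0 -0.11 0; 0 0 -0.16 0; 0 0 -0.2 0",
  newtons=30,
)

```text
t: 18.1
position: [0.5746, -0.3196, 0.2046]
tool_rot: [3.14, 0.001, 1.622]
wrist_force: [0.5, -0.3, -0.3]
finger_gap: 0.0061
gripper_force: 29.9
```

>>> servo_tool(
  plan="0.035 0.002 0 -0.005; 0.075 0.004 0 -0.01; 0.115 0.006 0 -0.015; 0.155 0.008 0 -0.017; 0.19 0.01 0 -0.017",
)

```text
t: 18.6
position: [0.574, -0.1271, 0.2012]
tool_rot: [-3.141, -0.001, 1.639]
wrist_force: [0.7, 0.1, -0.4]
finger_gap: 0.0064
gripper_force: 29.9
```

>>> servo_tool(
  plan="0.035 0.002 0 0; 0.075 0.005 0 0; 0.11 0.006 0 0; 0.135 0.008 0 0; 0.135 0.008 0 0",
)

```text
t: 19.1
position: [0.5728, 0.0094, 0.2012]
tool_rot: [-3.141, -0.001, 1.643]
wrist_force: [0.3, -0.4, -0.7]
finger_gap: 0.0062
gripper_force: 29.9
```

```bash
python3 -c "
from h import *
go(.576,.006,.06,1.639)
from plant import status;print(status.get_obs()['finger_gap'])
shot('d1',(0,0),(0,0))
import pickle
np.set_printoptions(linewidth=200)
for n in('top','side'):
    a=pickle.load(open('d0.pkl','rb'))[n]['frame'];b=pickle.load(open('d1.pkl','rb'))[n]['frame'].astype(int)
    s=b[...,0]-b[...,2]
    if n=='side': print(s[170:215,225:290:1][::2,::2])
"
```

```text
shift [-0.0037  0.0031  0.1412] turn 0.0035 pos [0.5728 0.0094 0.2012] [-3.1407e+00 -1.1000e-03  1.6425e+00] t 19.1
0.006214351515231981
[[77 81 82 80 78 82 81 79 79 79 74 75 81 77  1 -8 -4 -2 -3 -4 -5  1  1  0  3  6  4  6 19 78 83 84 83]
 [82 85 81 78 81 83 82 78 80 77 73 76 79 84 17 -5 -5  5  2 -5 -4  8  6  4  5  5  6  4  8 12 86 81 82]
 [80 86 81 81 82 82 81 78 78 77 76 79 82 51 22 -3 -3 11  0 -3 -2  2 -8 -8  4  6  5  5  7  7 54 84 80]
 [84 84 83 80 82 85 81 80 77 75 80 81 78 55 19 -2 -4  8 -2 -5 -3  4  8  6  8  6  4  6  8  6 30 83 81]
 [83 85 80 81 82 80 80 80 75 74 78 81 82 80 20 -1 -4 -4 -4 -2  1  4  5  4  4  7  5  6  5  5 43 85 78]
 [87 83 80 84 83 81 80 80 75 77 80 80 83 81 36 -4 -3 -2 -1 -2  1  6  5  7  3  6  4  5  2  4 40 83 77]
 [83 80 81 83 83 81 82 79 76 78 82 83 87 81 74 35 -4 -5 -1 -3  3  5  5  5  4  4  5  6  6  4 45 79 77]
 [81 80 85 82 80 82 82 76 78 81 81 84 83 82 80 72 19 -4 -4  1  4  4  4  4  5  5  9  3  7  5 42 70 75]
 [81 80 83 81 78 79 77 75 78 80 82 83 82 80 82 85 69 -6  6 -9 -7  2  5  5  7  9  9  4  6  5 26 68 58]
 [80 80 84 82 79 80 76 79 81 83 82 84 79 79 8
[... 683 characters left out ...]
79 79 81 82 85 81 82 82 84 84 81  6  4  6  5  6  5  5  8  5  4  5  4 25 79 34 42 69 72]
 [74 84 78 79 79 82 82 83 80 82 79 83 85 82 82  4  1  4  5  5  6  6  6  3  5  6  3 41 62 37 45 69 74]
 [79 84 80 78 79 79 82 83 80 81 80 84 86 79 76  3  5  5  3  4  4  6  5  5  5  4  6 68 43 40 64 70 75]
 [84 83 80 78 82 82 83 83 81 81 81 83 83 79 69  3  4  2  5  5  5  4  4  7  7  5 21 64 38 41 68 71 76]
 [82 83 76 79 81 80 82 82 82 81 83 85 83 77 50  4  4  4  4  5  6  5  6  5  5 63 70 47 36 49 71 72 79]
 [85 78 78 81 81 82 85 80 81 81 82 86 80 71 33  4  4  6  4  4  5  4  7  5  7 38 67 35 39 65 71 76 82]
 [82 77 77 81 81 83 80 85 79 78 85 84 77 58 36  4  4  5  6  4  6  6  4  4 10 56 62 39 42 70 71 81 81]]
```

>>> servo_tool(
  plan="-0.0035 0.003 0.03 0; -0.0035 0.003 0.07 0; -0.0035 0.003 0.11 0; -0.0035 0.003 0.135 0; -0.0035 0.003 0.141 0",
)

```text
t: 19.7
position: [0.5739, 0.0018, 0.0568]
tool_rot: [-3.135, -0.001, 1.637]
wrist_force: [-0.1, 0.3, -0.1]
finger_gap: 0.0058
gripper_force: 29.9
```

>>> servo_tool(
  plan="0 0 0.004 0; 0 0 0.008 0; 0 0 0.012 0; 0 0 0.018 0; -0.001 0 0.023 0",
)

```text
t: 20.2
position: [0.5778, 0.002, 0.0385]
tool_rot: [3.139, 0.0, 1.639]
wrist_force: [0.1, 0.4, 4.5]
finger_gap: 0.0062
gripper_force: 30.0
```

Contact at 4.5 N upward, so the head is being levered. I'll continue along the arc.

>>> servo_tool(
  plan="-0.001 0 0.006 0; -0.002 0 0.012 0; -0.004 0 0.018 0; -0.007 0 0.024 0; -0.009 0 0.029 0",
)

```text
t: 20.7
position: [0.5789, -0.0059, 0.0117]
tool_rot: [3.14, -0.002, 1.639]
wrist_force: [-9.0, 14.0, 44.8]
finger_gap: 0.0063
gripper_force: 43.7
```

```bash
python3 -c "
from h import *
go(.576,.006,.06,1.639)
from plant import status;o=status.get_obs();print(o['finger_gap'],o['wrist_force'])"
```

```text
shift [ 0.0121 -0.002  -0.0483] turn -0.0002 pos [ 0.5789 -0.0059  0.0117] [ 3.1396e+00 -1.8000e-03  1.6388e+00] t 20.7
0.006255220697922913 [-9.02472919 13.97056296 44.8027509 ]
```

That is too low: the tip reached the bench (45 N). I'll lift, carry the rod to the rest area turned tip toward +x, and measure its tilt there.

>>> servo_tool(
  plan="0.003 0 -0.015 0; 0.006 0 -0.05 0; 0.006 0 -0.1 0.1; 0.006 0 -0.14 0.24; 0.006 0 -0.17 0.38",
)

```text
t: 21.2
position: [0.5774, -0.0017, 0.1809]
tool_rot: [3.14, 0.0, 1.253]
wrist_force: [1.0, 0.4, -0.9]
finger_gap: 0.0064
gripper_force: 39.1
```

```bash
python3 -c "
from h import *
go(.43,.17,.20,.228)
from plant import status;o=status.get_obs();print(o['finger_gap'],o['wrist_force'],o['gripper_force'])"
```

```text
shift [ 0.117  -0.1936 -0.0195] turn 1.0249 pos [ 0.5774 -0.0017  0.1809] [3.1397e+00 5.0000e-04 1.2529e+00] t 21.2
0.0063784101837911535 [ 1.02919255  0.35358082 -0.93538176] 39.138994216918945
```

>>> servo_tool(
  plan="0.02 -0.035 -0.005 0.14; 0.04 -0.07 -0.01 0.28; 0.065 -0.11 -0.02 0.42; 0.09 -0.15 -0.02 0.56; 0.117 -0.194 -0.02 0.7",
)

```text
t: 21.7
position: [0.4292, 0.1678, 0.1982]
tool_rot: [3.141, 0.001, 0.557]
wrist_force: [0.9, 0.3, -0.0]
finger_gap: 0.0062
gripper_force: 39.1
```

>>> servo_tool(
  plan="0 0 0 0.14; 0 0 0 0.28; 0 0 0 0.325; 0 0 0 0.325; 0 0 0 0.325",
)

```text
t: 22.2
position: [0.4303, 0.1669, 0.1981]
tool_rot: [3.141, 0.001, 0.24]
wrist_force: [-0.4, -1.4, -0.5]
finger_gap: 0.0058
gripper_force: 39.1
```

```bash
python3 -c "
from h import *
go(.43,.17,.20,.228)
shot('d2',(0,0),(0,0))
import pickle
np.set_printoptions(linewidth=250)
a=pickle.load(open('c0.pkl','rb'));d=pickle.load(open('d2.pkl','rb'))
P=np.array([.43,.17,.2,1]);
for n in('top','side'):
    c=d[n];Rm=R.from_euler('xyz',c['orientation']).as_matrix();q=c['mtx']@(Rm.T@(P[:3]-c['xyz']));u,v=(q[:2]/q[2]).round().astype(int);print(n,u,v)
    s=c['frame'].astype(int);s=s[...,0]-s[...,2]
    y0,x0=v-24,u-44
    print('origin',x0,y0)
    for r in range(y0,y0+56): print(r,''.join('#' if k<14 else ('+' if k<35 else '.') for k in s[r,x0:x0+88]))
"
```

```text
shift [ 0.0004 -0.0031 -0.0019] turn 0.0121 pos [0.4303 0.1669 0.1981] [3.1414e+00 1.0000e-03 2.4010e-01] t 22.2
top 121 284
origin 77 260
260 ###############################.............################################............
261 ###############################+............################################+...........
262 ###############################+............+###############################+...........
263 ################################............+###############################+...........
264 #################################+..........+################################...........
265 ###################################+........+################################...........
266 ####################################+.......+################################...........
267 #####################################+.....+#################################...........
268 ######################################+...###################################+..........
269 #######################################++####################################+..........
270 ###########################
[... 8782 characters left out ...]
#########+.......................................
252 .................................+##############........................................
253 ...................................+###########.........................................
254 .....................................+#######+..........................................
255 ........................................................................................
256 ........................................................................................
257 ........................................................................................
258 ........................................................................................
```

The silhouettes are clear. In the side view the tip is at (296.5,230) and the head at (338,212), so the head is tilted up toward the robot. Now I'll compute the tip position and the moves to the tube mouth.

```bash
cat >> h.py <<'E'
def sideplane(c,p,n,yaw=.228):
    nv=np.array([-np.sin(yaw),np.cos(yaw),0]);u=np.array([np.cos(yaw),np.sin(yaw),0])
    o,v=ray(c,p);q=o+v*(n-o@nv)/(v@nv);return np.array([q@u,q[2]])
def tool(yaw=.228):
    from plant import status
    o=status.get_obs();p=o["position"];return np.array([p[0]*np.cos(yaw)+p[1]*np.sin(yaw),p[2]]),-p[0]*np.sin(yaw)+p[1]*np.cos(yaw),o
def ascii(name,cam,x0,y0,w,h):
    import pickle
    s=pickle.load(open(name+'.pkl','rb'))[cam]['frame'].astype(int);s=s[...,0]-s[...,2]
    for r in range(y0,y0+h): print(r,''.join('#' if k<14 else('+' if k<35 else '.') for k in s[r,x0:x0+w]))
E
python3 -c "
from h import *
import pickle
S=pickle.load(open('d2.pkl','rb'))['side']
tu,tn,o=tool();print('tool',tu,tn)
t=sideplane(S,(296.5,229.9),tn);h=sideplane(S,(338,211.7),tn)
print('tip',t,'head',h,'len',np.hypot(*(h-t)),'ang',np.degrees(np.arctan2(h[1]-t[1],t[0]-h[0])))
print('tip-tool',t-tu)
c=pickle.load(open('c0.pkl','rb'))['side'];print('mouth',sideplane(c,(280.8,281),.076))
"
```

```text
tool [0.45705156 0.19827346] 0.06534104979035148
tip [0.48841987 0.19064685] head [0.40173872 0.23683852] len 0.09822063272960521 ang 28.05278634335597
tip-tool [ 0.03136832 -0.00762661]
mouth [0.51873533 0.05358165]
```

>>> servo_tool(
  plan="0.01 -0.004 0.01 0.012; 0.028 -0.0105 0.04 0.012; 0.028 -0.0105 0.08 0.012; 0.028 -0.0105 0.115 0.012; 0.028 -0.0105 0.12 0.012",
)

```text
t: 22.8
position: [0.4516, 0.1834, 0.0744]
tool_rot: [-3.141, 0.009, 0.227]
wrist_force: [-0.6, 0.3, -1.1]
finger_gap: 0.0062
gripper_force: 39.0
```

>>> servo_tool(
  plan="0 0 0.003 0; 0 0 0.006 0; 0 0 0.008 0; 0 0 0.008 0; 0 0 0.008 0",
)

```text
t: 23.3
position: [0.4559, 0.1842, 0.0716]
tool_rot: [3.141, -0.002, 0.227]
wrist_force: [-0.3, 0.1, -0.4]
finger_gap: 0.0066
gripper_force: 39.1
```

```bash
python3 -c "
from h import *
import pickle
shot('d3',(0,0),(0,0));tu,tn,o=tool();print(tu,tn,o['tool_rot'],o['wrist_force'])
ascii('d3','side',262,255,70,50)"
```

```text
[0.48553035 0.07125194] 0.07641167173885537 [ 3.14147097e+00 -1.17721363e-03  2.27005013e-01] [-0.46798628  0.12338636 -0.21537413]
255 .............................###############+.........................
256 .............................##############+..........................
257 .............................##############+..........................
258 .............................###############..........................
259 .............................+###############............++...........
260 ..............................+##############............##...........
261 .............................+###############..........+###+..........
262 ..............................##############+........+######..........
263 ..............................##############......++######+#+.........
264 .............................+#############+....+#######+..+..........
265 .............................+#############+..+#######+...............
266 .............................+#############++######+..................
267 .............................+###################+..............
[... 2081 characters left out ...]
.........................
296 ###########################################+..........................
297 ############################################..........................
298 ############################################..........................
299 ############################################..........................
300 ############################################+.........................
301 ############################################+.........................
302 ############################################+.........................
303 #############################################.........................
304 #############################################.........................
```

>>> servo_tool(
  plan="-0.0015 0 0.003 0; -0.0015 0 0.006 0; -0.0015 0 0.009 0; -0.0015 0 0.0115 0; -0.0015 0 0.0115 0",
)

```text
t: 23.9
position: [0.4553, 0.1833, 0.0596]
tool_rot: [3.14, -0.003, 0.227]
wrist_force: [1.9, -3.2, 3.3]
finger_gap: 0.0064
gripper_force: 39.4
```

>>> servo_tool(
  plan="0.003 0 0 0; 0.005 0 -0.0015 0; 0.007 0 -0.0035 0; 0.009 0 -0.0055 0; 0.011 0 -0.0075 0",
)

```text
t: 24.4
position: [0.4603, 0.1849, 0.064]
tool_rot: [3.141, 0.01, 0.227]
wrist_force: [-9.3, -8.4, -1.3]
finger_gap: 0.006
gripper_force: 38.7
```

```bash
python3 -c "
from h import *
import pickle
shot('d4',(0,0),(0,0));tu,tn,o=tool();print(tu,tn,o['tool_rot'],o['wrist_force'])
ascii('d4','side',262,250,70,36)"
```

```text
[0.49008072 0.06422062] 0.07602464875444413 [3.14086765 0.0105934  0.22722743] [-6.18947638 -7.96975667 -1.1079838 ]
250 .........................############################+................
251 .........................############################+................
252 .........................############################.................
253 .........................+#########################+..................
254 ..........................################+#######+...................
255 ..........................###############.............................
256 ..........................###############.............................
257 ..........................###############.............................
258 ..........................###############.............................
259 ..........................###############.............................
260 ..........................+##############.............+#..............
261 ...........................##############+............##+.............
262 ...........................##############+..........++###.............
263 ....
[... 1016 characters left out ...]
.........................
277 .......................+############+.................................
278 ................+#+..+##############+.................................
279 ................##########++########+.................................
280 ...............#########+...++++++....................................
281 ..............#########...............................................
282 .............+########+...............................................
283 ............+#########+...............................................
284 ............##########................................................
285 ...........##########+..........++.+.++++.............................
```

>>> servo_tool(
  plan="0.001 0.002 -0.002 0; 0.003 0.002 -0.004 0; 0.0055 0.002 -0.006 0; 0.008 0.002 -0.0075 0; 0.011 0.002 -0.009 0",
)

```text
t: 25.0
position: [0.4694, 0.1861, 0.0731]
tool_rot: [-3.14, 0.015, 0.228]
wrist_force: [-18.4, -4.6, 13.0]
finger_gap: 0.006
gripper_force: 37.4
```

```bash
python3 -c "
from h import *
import pickle
shot('d5',(0,0),(0,0));tu,tn,o=tool();print(tu,tn,o['tool_rot'],o['wrist_force'])
ascii('d5','side',262,246,70,40)"
```

```text
[0.50150286 0.07413007] 0.0752961426491834 [-3.14017442  0.00969456  0.22740093] [-11.29173674  -1.13092568   7.67831427]
246 ....................+################################.................
247 ....................+################################.................
248 .....................################################+................
249 .....................################+###############+................
250 .....................################################+................
251 .....................+##############+.###############+................
252 .....................###############+.+##############.................
253 .....................###############+...+###########..................
254 .....................###############+.....+########+..................
255 .....................+##############............+###..................
256 ......................##############............+####.................
257 ......................##############+..........+#####+................
258 ......................+##############........+#####+#+................
259
[... 1321 characters left out ...]
.........................
277 .................+#####+++............................................
278 ................+####+................................................
279 ................#####.................................................
280 ...............######.................................................
281 ..............########................................................
282 .............+########+...............................................
283 ............+#########................................................
284 ............#########+................................................
285 ...........##########+............+++++++.............................
```

```bash
python3 -c "
from h import *
import pickle
S=pickle.load(open('d5.pkl','rb'))['side'];n=.0753
tu,tn,o=tool();print(tu,tn,o['wrist_force'])
for p in((314.6,256.3),(304.2,263.5),(301,266.2),(281.5,277.6),(279.6,279.3)): print(p,sideplane(S,p,n))
"
```

```text
[0.50150286 0.07413007] 0.0752961426491834 [-11.29173674  -1.13092568   7.67831427]
(314.6, 256.3) [0.44524663 0.12417058]
(304.2, 263.5) [0.46741096 0.10390619]
(301, 266.2) [0.47422973 0.09617326]
(281.5, 277.6) [0.51741091 0.06326026]
(279.6, 279.3) [0.52162263 0.05821162]
```

>>> servo_tool(
  plan="0.002 0 0 0; 0.004 0 -0.0005 0; 0.006 0 -0.001 0; 0.008 0 -0.002 0; 0.008 0 -0.002 0",
)

```text
t: 25.6
position: [0.4829, 0.1889, 0.0772]
tool_rot: [-3.141, 0.001, 0.227]
wrist_force: [0.2, 1.0, 0.2]
finger_gap: 0.0065
gripper_force: 33.3
```

```bash
python3 -c "
from h import *
import pickle
shot('d6',(0,0),(0,0));tu,tn,o=tool();print(tu,tn,o['tool_rot'],o['wrist_force'])
ascii('d6','side',262,242,64,44)"
```

```text
[0.51360598 0.0773225 ] 0.07466673488768463 [-3.14111463e+00  1.70890576e-05  2.26906767e-01] [-0.47872864 -0.06383269 -0.38062069]
242 ...............##################.......###########+............
243 ...............##################......#############+...........
244 ...............##################......##############...........
245 ...............#################+......##############...........
246 ...............#################......+##############...........
247 ...............+###############+......###############...........
248 ...............+###############+......###############+..........
249 ................###############.......###############+..........
250 ................###############.......###############+..........
251 ................###############.......###############+..........
252 ................###############........##############...........
253 ................###############.........+###########............
254 ................###############...........########+.............
255 ................+##############...........#######...............
25
[... 1367 characters left out ...]
..........
276 .............+####+.............................................
277 .............#####..............................................
278 ............+#####+.............................................
279 .............++#####+...........................................
280 ...............######+..........................................
281 ..............########..........................................
282 .............+########+.........................................
283 ............+#########+.........................................
284 ............#########+..........................................
285 ...........##########+..........+++++++++.......................
```

```bash
python3 -c "
from h import *
import pickle
S=pickle.load(open('d6.pkl','rb'))['side'];n=.0747
tu,tn,o=tool();print(tu,tn)
a=[sideplane(S,p,n) for p in((311.0,254.8),(306.3,257),(301.5,260.5),(298,263),(277.5,276),(275.7,277.3))]
print(a, np.degrees(np.arctan2(a[2][1]-a[4][1],a[4][0]-a[2][0])),np.hypot(*(a[0]-a[5])))
print('tip-tool',a[5]-tu)
c=pickle.load(open('c0.pkl','rb'))['side']
for p in((280.8,281),(278.4,279),(283.5,282.7)): print('mouth',sideplane(c,p,.0755))
"
```

```text
[0.51360598 0.0773225 ] 0.07466673488768463
[array([0.45354958, 0.12815415]), array([0.46372779, 0.12210175]), array([0.4739651 , 0.11226757]), array([0.4814959 , 0.10519306]), array([0.52675021, 0.06779719]), array([0.53078107, 0.06397464])] 40.11345632363051 0.1004176927915874
tip-tool [ 0.01717509 -0.01334786]
mouth [0.51867687 0.05313623]
mouth [0.52445559 0.05937   ]
mouth [0.51219952 0.04776808]
```

The tip popped over the tube lip while the rod stood at about 40°. I'll back off and enter the bore deeper along the rod's own axis, then pivot perpendicular to it.

>>> servo_tool(
  plan="0 0 -0.008 0; -0.0195 0 -0.008 0; -0.0195 0 0.0045 0; -0.015 0 0.0083 0; -0.0088 0 0.0135 0",
  newtons=40,
)

```text
t: 26.2
position: [0.4754, 0.1867, 0.0636]
tool_rot: [-3.141, 0.0, 0.227]
wrist_force: [-3.8, -1.6, -0.5]
finger_gap: 0.0059
gripper_force: 40.0
```

```bash
python3 -c "
from h import *
import pickle
shot('d7',(0,0),(0,0));tu,tn,o=tool();print(tu,tn,o['tool_rot'],o['wrist_force'])
ascii('d7','side',262,255,64,31)"
```

```text
[0.50521119 0.06297761] 0.0742705993709097 [-3.14152271e+00  1.52451220e-03  2.26714792e-01] [-0.22638642 -0.64851142 -1.22340754]
255 ...................###############+.............................
256 ...................###############.............++...............
257 ...................###############.............##+..............
258 ...................+##############.............###+.............
259 ...................+##############...........+#####.............
260 ....................##############..........+######.............
261 ....................##############+........#####+++.............
262 .....................#############+......+####+.................
263 .....................##############.....+####+..................
264 ....................+##############....#####+...................
265 ....................+#############+..+####+.....................
266 ....................+#############+.+####+......................
267 .....................#############++####+.......................
268 ....................+#################+.........................
269
[... 469 characters left out ...]
..........
276 ....................+########+..................................
277 ....................+########+..................................
278 ................+#+.+########+..................................
279 ................#############+..................................
280 ...............########++++++...................................
281 ..............+#######..........................................
282 .............+########+.........................................
283 ............+#########+.........................................
284 ............#########+..........................................
285 ...........##########+..........+++++++++.......................
```

>>> servo_tool(
  plan="0.0015 0 -0.0017 0; 0.003 0 -0.003 0; 0.005 0 -0.0045 0; 0.007 0 -0.0055 0; 0.0075 0 -0.0058 0",
)

```text
t: 26.8
position: [0.4805, 0.1878, 0.0693]
tool_rot: [3.141, 0.004, 0.227]
wrist_force: [-6.8, -2.4, -1.9]
finger_gap: 0.0058
gripper_force: 39.1
```

```bash
python3 -c "
from h import *
import pickle
shot('d8',(0,0),(0,0));tu,tn,o=tool();print(tu,tn,o['tool_rot'],o['wrist_force'])
ascii('d8','side',262,250,64,36)"
```

```text
[0.51044953 0.06930101] 0.07432882004072784 [3.1413597  0.00451215 0.22720618] [-5.3200393  -2.77971206 -1.12490288]
250 ................+###############+.....###############+..........
251 .................###############+.....###############+..........
252 .................###############.......##############...........
253 .................###############........+##########+............
254 .................###############..........########+.............
255 .................###############.........+######................
256 .................###############........+####++.................
257 .................+##############.......+###+....................
258 .................+##############......+###+.....................
259 ..................##############.....+###+......................
260 ...................#############+...+###+.......................
261 ...................##############..+###+........................
262 ...................#############+.+###+.........................
263 ..................+#############++###+..........................
264 .............
[... 800 characters left out ...]
..........
276 ...................#########....................................
277 ...................########+....................................
278 ................+#+####+++......................................
279 ................######+.........................................
280 ...............######+..........................................
281 ..............########..........................................
282 .............+########+.........................................
283 ............+#########..........................................
284 ............#########+..........................................
285 ...........##########+..........+++++++++.......................
```

Now about 48°. Continuing.

>>> servo_tool(
  plan="0.0015 0 -0.0011 0; 0.003 0 -0.0021 0; 0.0045 0 -0.003 0; 0.006 0 -0.0036 0; 0.0065 0 -0.0038 0",
)

```text
t: 27.4
position: [0.4865, 0.1892, 0.073]
tool_rot: [3.141, 0.005, 0.227]
wrist_force: [-7.2, -3.7, -2.0]
finger_gap: 0.0051
gripper_force: 39.4
```

```bash
python3 -c "
from h import *
import pickle
shot('d9',(0,0),(0,0));tu,tn,o=tool();print(tu,tn,o['tool_rot'],o['wrist_force'])
ascii('d9','side',262,244,64,42)"
```

```text
[0.51662617 0.07299024] 0.07435868351224956 [3.1413838  0.00518122 0.22731145] [-7.19128622 -3.24053208 -1.42138215]
244 .............+#################........##############...........
245 .............+#################........##############...........
246 .............+#################.......+##############...........
247 .............+################+.......###############...........
248 .............+################.......+###############+..........
249 ..............###############+.......################+..........
250 ..............###############+.......################+..........
251 ..............###############+.......################+..........
252 ..............+##############+......#################...........
253 ..............###############......+###++##########+............
254 ..............+##############......###+...+#######+.............
255 ..............+##############.....###+..........................
256 ...............##############....+###...........................
257 ...............##############....###+...........................
258 .............
[... 1214 characters left out ...]
..........
276 .................#######+.......................................
277 .................++###+.........................................
278 ................+#####..........................................
279 ................#####+..........................................
280 ...............######+..........................................
281 ..............########..........................................
282 .............+########+.........................................
283 ............+#########+.........................................
284 ............#########+..........................................
285 ...........##########+..........+++++++++.......................
```

About 56° now, near the bore's 60°. I'll push in along the bore axis.

>>> servo_tool(
  plan="0.0015 0 -0.0005 0; 0.003 0 0.0015 0; 0.0045 0 0.004 0; 0.006 0 0.0065 0; 0.007 0 0.008 0",
)

```text
t: 28.0
position: [0.4925, 0.1905, 0.0647]
tool_rot: [3.141, 0.007, 0.227]
wrist_force: [-10.4, -4.2, 0.6]
finger_gap: 0.0045
gripper_force: 39.3
```

```bash
python3 -c "
from h import *
import pickle
shot('e0',(0,0),(0,0));tu,tn,o=tool();print(tu,tn,o['tool_rot'],o['wrist_force'])
ascii('e0','side',262,248,50,38)"
```

```text
[0.52283387 0.06432952] 0.07423945118687192 [3.14123672 0.00689071 0.22736455] [-6.76305871 -3.87913578 -4.37613663]
248 ...........#################..........############
249 ...........#################..........############
250 ..........+################+......++..############
251 ...........################......#################
252 ...........###############+......#################
253 ...........###############+......######.+#########
254 ...........+##############+......####+....+#######
255 ...........+##############......###+..............
256 ...........###############......###...............
257 ...........+##############.....###+...............
258 ...........+##############....+###................
259 ............##############....###+................
260 ............##############...+##+.................
261 .............#############...###..................
262 .............#############++###+..................
263 .............##################...................
264 .............#################+...................
265 ............+################+..............
[... 406 characters left out ...]
...############.........................
274 .............###########..........................
275 .............##########+..........................
276 .............##########...........................
277 .............#########+...........................
278 .............+########............................
279 ..............#######+............................
280 ...............######+............................
281 ..............+#######............................
282 .............+########+...........................
283 ............+#########+...........................
284 ............#########+............................
285 ...........##########+..........+++++++++.........
```

The rod is aligned with the bore and about 10 mm in. I'll release so it slides down into the rest.

>>> servo_tool(
  plan="0 0 0 0;0 0 0 0;0 0 0 0;0 0 0 0;0 0 0 0",
  hand=0.35,
)

```text
t: 28.6
position: [0.4959, 0.1914, 0.0661]
tool_rot: [-3.142, -0.001, 0.227]
wrist_force: [0.0, 0.1, -0.0]
finger_gap: 0.0301
gripper_force: 0.0
```

```bash
python3 -c "
from h import *
import pickle
shot('e1',(0,0),(0,0));tu,tn,o=tool();print(tu,tn,o['finger_gap'],o['wrist_force'])
ascii('e1','side',262,248,60,40)"
```

```text
[0.52606166 0.06593007] 0.0743834738992192 0.030119505738410764 [-0.29203403  0.51155519 -0.17164984]
248 .........#################+...........###############+......
249 .........+################+...........###############+......
250 .........+################............###############+......
251 ..........###############+............###############+......
252 ..........+##############+............+##############.......
253 ..........+##############+..............+###########........
254 ..........+##############+................+#######+.........
255 ..........#############+#+..................................
256 ..........+##############+..................................
257 ..........+##############+..................................
258 ..........###############...................................
259 ..........+##############...................................
260 ..........+##############+..................................
261 ...........##############+........++........................
262 ...........##############........####.......................
263 ...........+#######
[... 901 characters left out ...]
..#############+..................................
278 ............############+...................................
279 ............###########+....................................
280 ............##########+.....................................
281 ............+#########+.....................................
282 ............+#########+.....................................
283 ............+#########+.....................................
284 ............##########......................................
285 ...........##########+..........+++++++++...................
286 ######+###################################..................
287 ##########################################..................
```

The rod is back in its rest: the head is at (297.5,263.5), as at the start. I'll regrip with an offset that compensates the slip, pull it out further and pivot again.

>>> servo_tool(
  plan="-0.01 0 0 0; -0.02 0 0.001 0; -0.032 0 0.002 0; -0.032 0 0.002 0; -0.032 0 0.002 0",
)

```text
t: 29.2
position: [0.4639, 0.1841, 0.0638]
tool_rot: [3.142, -0.0, 0.227]
wrist_force: [0.6, -0.5, -1.0]
finger_gap: 0.0294
gripper_force: 0.0
```

>>> servo_tool(
  plan="0 0 0 0;0 0 0 0;0 0 0 0;0 0 0 0;0 0 0 0",
  hand=0,
  newtons=40,
)

```text
t: 29.7
position: [0.4647, 0.1842, 0.0639]
tool_rot: [3.142, -0.001, 0.227]
wrist_force: [0.6, 1.1, 1.0]
finger_gap: 0.0068
gripper_force: 38.9
```

>>> servo_tool(
  plan="-0.004 0 -0.0069 0; -0.008 0 -0.0139 0; -0.012 0 -0.0208 0; -0.016 0 -0.0277 0; -0.0182 0 -0.0315 0",
)

```text
t: 30.2
position: [0.4461, 0.18, 0.0961]
tool_rot: [3.142, -0.001, 0.227]
wrist_force: [-0.1, 0.9, -1.1]
finger_gap: 0.0069
gripper_force: 39.0
```

```bash
python3 -c "
from h import *
import pickle
shot('e2',(0,0),(0,0));tu,tn,o=tool();print(tu,tn,o['finger_gap'],o['wrist_force'])
ascii('e2','side',270,238,60,46)"
```

```text
[0.47567272 0.09599397] 0.0744586500088071 0.006837087102442935 [0.77124138 0.33713582 0.20809229]
238 ........................+#################+.................
239 ........................+################+..................
240 .........................################+..................
241 .........................################+..................
242 .........................##################+................
243 .........................+##################+...............
244 .........................+###################...............
245 ..........................###################...............
246 .........................+###################...............
247 ..........................###################...............
248 ..........................###################+..............
249 ..........................###################+..............
250 ...........................##################+..............
251 ..........................+##################+..............
252 ...........................##################...............
253 ......................
[... 1288 characters left out ...]
......####........................................
274 ...............####.........................................
275 ..............####..........................................
276 .............####+..........................................
277 ............+###+...........................................
278 ........+#++###+............................................
279 ........######+.............................................
280 .......#######..............................................
281 ......########..............................................
282 .....+########+.............................................
283 ....+#########+.............................................
```

>>> servo_tool(
  plan="0.003 0 0 0; 0.0065 0 -0.001 0; 0.010 0 -0.0026 0; 0.0137 0 -0.004 0; 0.017 0 -0.005 0",
)

```text
t: 30.8
position: [0.4607, 0.1833, 0.0986]
tool_rot: [3.142, 0.007, 0.227]
wrist_force: [-4.5, -2.1, -1.6]
finger_gap: 0.0066
gripper_force: 39.1
```

>>> servo_tool(
  plan="0.003 0 -0.001 0; 0.006 0 -0.0019 0; 0.0095 0 -0.0025 0; 0.0125 0 -0.003 0; 0.0155 0 -0.0032 0",
)

```text
t: 31.3
position: [0.476, 0.1868, 0.1019]
tool_rot: [3.141, 0.006, 0.227]
wrist_force: [-4.4, -1.7, -0.3]
finger_gap: 0.0068
gripper_force: 39.0
```

```bash
python3 -c "
from h import *
import pickle
shot('e3',(0,0),(0,0));tu,tn,o=tool();print(tu,tn,o['finger_gap'],o['wrist_force'])
ascii('e3','side',262,244,50,40)"
```

```text
[0.50623531 0.10192603] 0.07433103739236117 0.006914129015463322 [-4.62949867 -2.06953858 -0.45190765]
244 ....................##############+....###########
245 ...................+##############+....###########
246 ....................##############+...+###########
247 ....................###############...############
248 .....................##############+..############
249 .....................##############+..############
250 .....................##############...############
251 .....................##############...############
252 .....................#############+...+###########
253 .....................#############......+#########
254 .....................#############........+#######
255 .....................############.................
256 .....................############.................
257 ....................+##########++.................
258 ....................+##########...................
259 ....................+#########+...................
260 ....................+#########+...................
261 ....................+#########+...................
262 ...
[... 502 characters left out ...]
...........##+..........................
272 ....................###+..........................
273 ....................###...........................
274 ....................##+...........................
275 ...................###+...........................
276 ...................###............................
277 ..................###+............................
278 ................+####.............................
279 ................#####.............................
280 ...............######+............................
281 ..............########............................
282 .............+########+...........................
283 ............+#########+...........................
```

>>> servo_tool(
  plan="0.0035 0 -0.0006 0; 0.007 0 -0.0011 0; 0.0105 0 -0.0015 0; 0.014 0 -0.0018 0; 0.017 0 -0.002 0",
)

```text
t: 31.9
position: [0.4925, 0.1905, 0.1036]
tool_rot: [3.141, 0.007, 0.227]
wrist_force: [-5.0, -1.9, -2.2]
finger_gap: 0.007
gripper_force: 38.2
```

```bash
python3 -c "
from h import *
import pickle
lean('e3',269,277,277,290,P=(.4885,.1896,.054))
shot('e4',(0,0),(0,0));tu,tn,o=tool();print(tu,tn,o['finger_gap'],o['wrist_force'])
lean('e4',268,277,274,290,P=(.4885,.1896,.054))
ascii('e4','side',262,250,40,32)"
```

```text
[[284.3  -6.8  88. ]
 [284.1  -6.6  85. ]
 [283.6  -5.4  82.1]
 [283.2  -4.7  79.1]
 [282.9  -4.1  76.1]
 [282.6  -3.6  73.2]
 [282.2  -2.8  70.2]
 [281.9  -2.1  67.2]]
lean deg (+ toward -x) 13.19043535727353 [-0.23437177 13.69347149]
[0.52325222 0.10372802] 0.07430276632733648 0.006973865264782618 [-4.93512862 -2.00808981 -1.74231296]
[[ 2.815e+02 -4.000e-01  9.110e+01]
 [ 2.815e+02 -5.000e-01  8.810e+01]
 [ 2.812e+02  0.000e+00  8.520e+01]
 [ 2.812e+02  1.000e-01  8.220e+01]
 [ 2.812e+02 -0.000e+00  7.920e+01]
 [ 2.809e+02  5.000e-01  7.620e+01]
 [ 2.808e+02  7.000e-01  7.330e+01]
 [ 2.806e+02  9.000e-01  7.030e+01]
 [ 2.806e+02  8.000e-01  6.730e+01]]
lean deg (+ toward -x) 3.5070661758350123 [-0.06128641  5.08110776]
250 .............##############...........##
251 .............#############+...........##
252 .............#############+............#
253 .............#############..............
254 .............+###########+..............
255 .............+###########+..............
256 .............############...............
257 .............##########+................
258 ....
[... 371 characters left out ...]
#+#####+.................
267 ..................+##+..................
268 ...................##+..................
269 ..................+##+..................
270 ..................+##+..................
271 ..................+##...................
272 ..................###...................
273 ..................###...................
274 ..................###...................
275 ..................##+...................
276 ..................##+...................
277 ..................##+...................
278 ................+###+...................
279 ................####+...................
280 ...............######+..................
281 ..............########..................
```

>>> servo_tool(
  plan="0.0015 0 0 0; 0.003 0 0 0; 0.003 0 -0.004 0; 0.003 0 -0.02 0; 0.003 0 -0.05 0",
)

```text
t: 32.5
position: [0.4969, 0.1918, 0.1542]
tool_rot: [-3.141, 0.003, 0.227]
wrist_force: [0.5, 1.2, 0.2]
finger_gap: 0.0068
gripper_force: 38.5
```

>>> servo_tool(
  plan="0 0 -0.04 0; 0 0 -0.08 0; 0 0 -0.09 0; 0 0 -0.09 0; 0 0 -0.09 0",
)

```text
t: 33.0
position: [0.4974, 0.1918, 0.2444]
tool_rot: [-3.141, 0.001, 0.227]
wrist_force: [0.3, -0.3, -1.5]
finger_gap: 0.0067
gripper_force: 38.5
```

```bash
python3 -c "
from h import *
import pickle
shot('e5',(0,0),(0,0));tu,tn,o=tool();print(tu,tn,o['finger_gap'],o['wrist_force'],o['position'])
c=pickle.load(open('e5.pkl','rb'))['side'];Rm=R.from_euler('xyz',c['orientation']).as_matrix()
q=c['mtx']@(Rm.T@(o['position']-c['xyz']));u,v=(q[:2]/q[2]).round().astype(int);print(u,v)
ascii('e5','side',u-22,v-8,44,34)
go(.567,-.2356,.25,.228)"
```

```text
[0.52715829 0.24334047] 0.07447245542491482 0.006706034804841922 [ 0.51719415 -0.30241888 -0.70466886] [0.49668266 0.19169859 0.24334047]
280 212
204 ############################+...............
205 ############################+...............
206 ############################+...............
207 ############################................
208 ############################................
209 ############################................
210 ################+###########................
211 ############################................
212 ################+##########+................
213 ################++#########+................
214 ################+.#########+................
215 ################...+#######.................
216 ################......++###.................
217 ###############+.......+###.................
218 ###############+.......+##+.................
219 ###############...+....+##+.................
220 ....+++#######+........###+.................
221 ..........++++.........###+.................
222 .......................###+.................
223 .......................###..................
224 .......................###..................
225 .......................###..................
226 .......................###..................
227 .......................###..................
228 .......................###..................
229 .......................##+..................
230 ......................+##+..................
231 ......................+##+..................
232 ......................+##+..................
233 ......................+##...................
234 ......................+##...................
235 .......................++...................
236 ............................................
237 ............................................
shift [-0.0276  0.4322 -0.0067] turn -0.0011 pos [0.4967 0.1917 0.2433] [-3.1413  0.0032  0.2269] t 33.1
```

>>> servo_tool(
  plan="-0.002 0.04 -0.003 0; -0.004 0.085 -0.007 0; -0.006 0.13 -0.007 0; -0.008 0.175 -0.007 0; -0.01 0.22 -0.007 0",
)

```text
t: 33.6
position: [0.5367, -0.0263, 0.2506]
tool_rot: [-3.14, 0.002, 0.227]
wrist_force: [0.3, 0.1, -0.7]
finger_gap: 0.007
gripper_force: 38.6
```

>>> servo_tool(
  plan="-0.002 0.045 0 0; -0.005 0.09 0 0; -0.008 0.135 0 0; -0.011 0.18 0 0; -0.0115 0.212 0 0",
)

```text
t: 34.1
position: [0.5731, -0.2366, 0.2501]
tool_rot: [-3.14, 0.002, 0.225]
wrist_force: [-0.5, 0.8, 0.4]
finger_gap: 0.0069
gripper_force: 38.6
```

>>> servo_tool(
  plan="0 0 0.02 0; 0 0 0.03 0; 0 0 0.03 0; 0 0 0.03 0; 0 0 0.03 0",
)

```text
t: 34.6
position: [0.5743, -0.2333, 0.2231]
tool_rot: [3.141, -0.001, 0.228]
wrist_force: [-0.7, -0.6, -0.1]
finger_gap: 0.0075
gripper_force: 38.7
```

```bash
python3 -c "
from h import *
import pickle
np.set_printoptions(linewidth=200,precision=4,suppress=True)
e=pickle.load(open('e5.pkl','rb'))['side'];t=sideplane(e,(281.4,234.5),.0745);print('tip-tool e5',t-[.52716,.24334])
shot('e6',(0,0),(0,0));tu,tn,o=tool();print(tu,tn,o['finger_gap'],o['position'],o['tool_rot'])
c=pickle.load(open('e6.pkl','rb'))['side'];f=c['frame'].astype(int).sum(2)//3
print('hole u,z',sideplane(c,(276.28,163.18),-.3576))
ascii('e6','side',262,125,30,45)
print(f[144:168,268:286])
"
```

```text
tip-tool e5 [-0.0051 -0.0577]
[0.5067 0.2235] -0.3573419903314943 0.006848867859490794 [ 0.5744 -0.2336  0.2235] [ 3.1404 -0.0011  0.2279]
hole u,z [0.4984 0.1312]
125 +##..+...#########++++....+.+.
126 +##+....+########+.+++.++....+
127 +##+..+.+########+.+++++.+..++
128 ###+.+..+########++.+.+++.+...
129 ###+....+########+..++++++.++.
130 ###+....+########+.+.++++..+..
131 ###+.....########+.++.+.+++.++
132 ###......########.......+.....
133 ####+....+######+.............
134 #####....+######+.............
135 #####....+######+.............
136 #####.....+#+###..............
137 #####.........##..............
138 #####.........##..............
139 ####+.........##..............
140 #####+........##..............
141 ######+.......#+..............
142 #######+......#+..............
143 ########+....+#+..............
144 #########+...+#+..............
145 #########+...##+..............
146 #########+...+#+..............
147 #########+...##+..............
148 #########+...##+..............
149 #########+...##...............
150 #########....##...............
151 #########+...##.......
[... 1739 characters left out ...]
139 139 138 138 136 138]
 [ 82  79  81 108 139 135 137 140 138 138 138 137 137 135 138 136 136 138]
 [ 83  80  78 100 132 121 128 133 126 124 124 123 122 125 139 137 134 135]
 [ 80  79  77  97 122 124 128 127 125 126 129 128 125 126 138 137 136 135]
 [ 81  80  77  96 123 133 147 145 117 123 142 148 133 126 137 136 136 134]
 [ 81  77  77  94 129 152 147  59  22  24  74 139 153 123 135 135 133 134]
 [ 82  81  79  96 123 133 157 143  77  84 114 155 143 127 135 135 134 133]
 [ 81  77  77  95 116  82 108 132 147 146 136 116 106 119 133 135 133 133]
 [ 79  77  79  98 118  86  85  85  82  84  90  85  95 126 133 135 134 132]
 [ 80  74  81 101 104  87  90  92  93  95  98  98 113 133 134 134 130 133]]
```

```bash
python3 -c "
from h import *
import pickle
c=pickle.load(open('e6.pkl','rb'))['side'];tu,tn,o=tool()
t=sideplane(c,(275.7,152.7),tn);h=sideplane(c,(276.44,163.1),-.3576)
print('tip',t,'hole',h,'du',h[0]-t[0],'tool',tu,tn,'tip-tool',t-tu)
for dn in(-.002,0,.002): print(dn,sideplane(c,(276.44,163.1),-.3576+dn))
"
```

```text
tip [0.50122821 0.16620314] hole [0.49792944 0.13148347] du -0.0032987687352673545 tool [0.50673347 0.22349037] -0.3573419903314943 tip-tool [-0.00550527 -0.05728723]
-0.002 [0.49774192 0.13042126]
0 [0.49792944 0.13148347]
0.002 [0.49811696 0.13254569]
```

>>> servo_tool(
  plan="-0.0033 0.0004 0.01 0; -0.0033 0.0004 0.02 0; -0.0033 0.0004 0.028 0; -0.0033 0.0004 0.031 0; -0.0033 0.0004 0.031 0",
)

```text
t: 35.2
position: [0.5703, -0.2348, 0.1903]
tool_rot: [-3.14, 0.001, 0.227]
wrist_force: [-0.6, 0.3, -1.0]
finger_gap: 0.0068
gripper_force: 38.7
```

>>> servo_tool(
  plan="0 0 0.002 0; 0 0 0.004 0; 0 0 0.006 0; 0 0 0.008 0; 0 0 0.009 0",
)

```text
t: 35.7
position: [0.5707, -0.235, 0.1822]
tool_rot: [-3.141, 0.0, 0.227]
wrist_force: [1.0, -0.1, -0.1]
finger_gap: 0.0069
gripper_force: 38.7
```

The tip is about 6 mm inside the bore with no force. Continuing down.

>>> servo_tool(
  plan="0 0 0.002 0; 0 0 0.004 0; 0 0 0.006 0; 0 0 0.008 0; 0 0 0.010 0",
)

```text
t: 36.2
position: [0.5708, -0.2351, 0.1722]
tool_rot: [3.142, -0.0, 0.227]
wrist_force: [0.9, -0.7, -0.4]
finger_gap: 0.0071
gripper_force: 38.7
```

>>> servo_tool(
  plan="0 0 0.002 0; 0 0 0.004 0; 0 0 0.007 0; 0 0 0.010 0; 0 0 0.012 0",
  newtons=60,
)

```text
t: 36.7
position: [0.5709, -0.2351, 0.1604]
tool_rot: [3.141, -0.0, 0.227]
wrist_force: [0.6, -0.2, 4.1]
finger_gap: 0.0064
gripper_force: 57.2
```

The wiper is engaged at 4 N. Pushing on.

>>> servo_tool(
  plan="0 0 0.003 0; 0 0 0.006 0; 0 0 0.009 0; 0 0 0.012 0; 0 0 0.014 0",
)

```text
t: 37.2
position: [0.5712, -0.2351, 0.1464]
tool_rot: [3.141, -0.001, 0.227]
wrist_force: [2.1, 0.0, 3.1]
finger_gap: 0.0065
gripper_force: 57.3
```

>>> servo_tool(
  plan="0 0 0.003 0; 0 0 0.006 0; 0 0 0.008 0; 0 0 0.008 0; 0 0 0.008 0",
)

```text
t: 37.7
position: [0.5713, -0.2351, 0.1381]
tool_rot: [3.141, -0.001, 0.227]
wrist_force: [5.7, -0.8, 1.7]
finger_gap: 0.0063
gripper_force: 57.3
```

>>> servo_tool(
  plan="0 0 0 0; 0 0 0 0; 0 0 0 0; 0 0 -0.01 0; 0 0 -0.03 0",
  hand=0.3,
)

```text
t: 38.2
position: [0.5693, -0.2343, 0.1671]
tool_rot: [-3.138, 0.003, 0.227]
wrist_force: [0.4, -0.5, 0.8]
finger_gap: 0.0259
gripper_force: 0.0
```

>>> servo_tool(
  plan="0 0 -0.02 0; 0 0 -0.04 0; 0 0 -0.055 0; 0 0 -0.055 0; 0 0 -0.055 0",
)

```text
t: 38.7
position: [0.5706, -0.235, 0.2233]
tool_rot: [3.141, -0.0, 0.227]
wrist_force: [0.1, -0.1, 0.3]
finger_gap: 0.0257
gripper_force: 0.0
```

```bash
python3 -c "
from h import *
import pickle
shot('e7',(0,0),(0,0));tu,tn,o=tool();print(tu,tn,o['finger_gap'],o['position'])
ascii('e7','side',262,120,30,50)
"
```

```text
[0.50227096 0.22206141] -0.3574533349259501 0.025517883489353212 [ 0.57006748 -0.23467441  0.22206141]
120 .........++##########++..+.++.
121 +........++##########+..++++.+
122 +++......++##########....+....
123 +#+......++##########..++.+...
124 +##......++#########+.+.+.....
125 +##++....++#########+.+..+.+++
126 +##+.....++#########+++.+.....
127 +##+.....++########+++.++++..+
128 ###++...++#########+++++.+....
129 ###++.+..+#########++.++.+.++.
130 ###+.....+#########++++.+.+...
131 ###+......#########+++++.+..+.
132 ###+.......########.....+.....
133 ####+......#######+...........
134 #####......#######+...........
135 #####......#######+...........
136 #####......#######+...........
137 #####.......######............
138 #####.......++++..............
139 ####+.........................
140 #####+........................
141 ######+.......................
142 #######+......................
143 ########+.....................
144 #########+....................
145 #########+....................
146 #########+....................
147 #########+....####............
148 #########+....####............
149 #########+.....##+............
150 #########+.....##.............
151 #########+.....##.............
152 #########+.....##.............
153 #########+.....##.............
154 #########+.....#+.............
155 #########+....+#+.............
156 #########+....+#+.............
157 #########+....+#+.............
158 #########.....##+.............
159 #########.....##+.............
160 #########.....##+.............
161 #########.....##+.............
162 #########...+####+............
163 #########..+######+...........
164 #########..#######+...........
165 #########+.#######+...........
166 #########++#######+...........
167 #########.+#######+...........
168 ########+++#######+...........
169 ########+.+########...........
```

The rod stands in the open bottle with its head about 50 mm up. I'll shut the fingers, centre over the head and press down.

>>> servo_tool(
  plan="-0.0045 0 0 0; -0.0045 0 0 0; -0.0045 0 0 0; -0.0045 0 0.01 0; -0.0045 0 0.024 0",
  hand=0,
)

```text
t: 39.3
position: [0.5668, -0.2363, 0.1992]
tool_rot: [3.14, -0.001, 0.227]
wrist_force: [-0.2, -0.0, -0.4]
finger_gap: -0.0001
gripper_force: 0.0
```

>>> servo_tool(
  plan="0 0 0.005 0; 0 0 0.01 0; 0 0 0.015 0; 0 0 0.02 0; 0 0 0.024 0",
)

```text
t: 39.8
position: [0.5668, -0.2364, 0.1758]
tool_rot: [3.141, -0.001, 0.227]
wrist_force: [0.1, -0.1, 2.9]
finger_gap: -0.0004
gripper_force: 1.6
```

>>> servo_tool(
  plan="0 0 0.005 0; 0 0 0.01 0; 0 0 0.015 0; 0 0 0.02 0; 0 0 0.024 0",
)

```text
t: 40.3
position: [0.5667, -0.2362, 0.1513]
tool_rot: [3.141, -0.001, 0.227]
wrist_force: [1.9, -0.4, 4.4]
finger_gap: 0.0003
gripper_force: 2.3
```

Pressing at 3–4 N. Finishing.

>>> servo_tool(
  plan="0 0 0.004 0; 0 0 0.008 0; 0 0 0.012 0; 0 0 0.014 0; 0 0 0.015 0",
)

```text
t: 40.8
position: [0.5667, -0.2362, 0.1364]
tool_rot: [3.141, -0.001, 0.227]
wrist_force: [2.5, -1.0, 4.8]
finger_gap: 0.0001
gripper_force: 2.3
```

>>> servo_tool(
  plan="0 0 0.001 0; 0 0 0.002 0; 0 0 0.003 0; 0 0 0.004 0; 0 0 0.0045 0",
)

```text
t: 41.3
position: [0.5668, -0.2363, 0.1332]
tool_rot: [3.141, -0.001, 0.227]
wrist_force: [-0.2, 1.0, 13.5]
finger_gap: 0.0001
gripper_force: 6.5
```

>>> servo_tool(
  plan="0 0 0.001 0; 0 0 0.002 0; 0 0 0.002 0; 0 0 0.002 0; 0 0 0 0",
)

```text
t: 41.8
position: [0.5667, -0.2363, 0.1335]
tool_rot: [3.141, -0.001, 0.227]
wrist_force: [2.3, -0.5, 5.0]
finger_gap: 0.0002
gripper_force: 2.4
```

>>> servo_tool(
  plan="0 0 -0.02 0; 0 0 -0.05 0; 0 0 -0.1 0; 0.02 -0.03 -0.11 0; 0.03 -0.07 -0.11 0",
)

```text
t: 42.3
position: [0.5806, -0.1621, 0.2439]
tool_rot: [3.139, -0.002, 0.224]
wrist_force: [0.2, 0.4, -0.8]
finger_gap: -0.0
gripper_force: 0.0
```

>>> servo_tool(
  plan="-0.02 -0.04 0 0; -0.04 -0.08 0 0; -0.05 -0.12 0 0; -0.06 -0.16 0 0; -0.06 -0.19 0 0",
)

```text
t: 42.8
position: [0.4752, 0.0124, 0.2403]
tool_rot: [-3.14, 0.005, 0.227]
wrist_force: [-0.0, -0.1, 0.2]
finger_gap: -0.0003
gripper_force: 0.0
```

```bash
python3 -c "
from h import *
import pickle
np.set_printoptions(linewidth=200)
shot('e8',(0,0),(0,0))
a=pickle.load(open('c0.pkl','rb'));b=pickle.load(open('e8.pkl','rb'))
print(b['side']['frame'].astype(int).sum(2)[156:170,268:286]//3)
print(b['top']['frame'].astype(int).sum(2)[219:233,320:336]//3)
for n in('top','side'):
    D=cv2.GaussianBlur(cv2.absdiff(a[n]['frame'],b[n]['frame']).max(2),(3,3),0)
    k,l,s,c=cv2.connectedComponentsWithStats((D>18).astype(np.uint8))
    for i in range(1,k):
        if s[i,4]>6 : print(n,s[i])
"
```

```text
[[ 81  77  76  94 138 134 134 136 137 138 140 137 138 137 137 135 135 133]
 [ 81  77  75  95 138 138 138 139 139 139 138 138 138 139 137 135 134 136]
 [ 80  76  79 104 139 137 136 138 138 140 140 138 136 136 137 133 135 135]
 [ 81  78  80 104 137 137 136 137 135 136 137 132 132 134 135 135 135 135]
 [ 79  76  77 100 132 120 127 133 123 123 121 120 120 122 136 136 134 133]
 [ 82  80  76  97 120 122 124 120 118 121 120 120 120 125 132 134 134 132]
 [ 79  78  76  94 120 131 139 110  81  84  94 117 130 123 133 133 131 134]
 [ 79  75  78  92 126 151 149  87  74  74  73 107 149 122 132 131 131 130]
 [ 78  77  80  94 120 131 138  79  76  70  72  96 143 125 132 134 133 132]
 [ 80  77  75  94 114  83 107 132 146 144 133 114 102 115 134 133 133 131]
 [ 79  77  78  96 114  86  86  85  79  83  86  84  93 124 135 134 130 130]
 [ 78  77  80  97 102  85  89  92  91  93  96  99 113 131 132 132 128 132]
 [ 78  77  79 101 106  89  96  89  86  86  90  88  95 128 132 132 128 131]
 [ 78  76  86 107  96  86  80  92  85  85  83  81  94 121 134 129 131 133]]
[[126 135 138 142 145 146 148 149 147 147 143 138
[... 557 characters left out ...]
09 110 125 158 162 137 113 106 106 107 122 152 169 167 159 154]
 [114 113 113 141 164 161 140 128 128 129 145 165 169 164 158 154]
 [115 114 109 121 146 163 164 164 161 161 165 170 166 160 156 153]
 [117 117 110 109 119 140 157 163 165 165 163 163 160 158 157 154]
 [121 118 108 109 116 127 134 138 148 153 150 156 157 158 155 152]]
top [    0   195   360   189 27351]
top [326 223   6   6  29]
top [156 284   8  10  43]
side [  227     0   285   384 45794]
side [502 127   4   3   9]
side [507 129   5  14  45]
side [509 144   3   4   7]
side [274 161   7   5  27]
side [457 205  14  20  59]
side [489 213  23  45 689]
side [279 283  10   9  41]
side [280 299  10   8  57]
side [480 303  32  17 306]
```

The head sits on the rim: it now fills the bore in both views, and contact stopped the push at z ≈ 0.1335. Nothing else on the bench shows a change. I'll hand it in.

```bash
python3 -c "
from plant import workorder
print(workorder.hand_in())"
```

```text
the job is handed in; nothing more can be done
None
```

The dip rod is fully home in the open bottle with its head on the rim, and the job is handed in at about 43 s; on the way I dropped the rod once onto the bench and recovered it through the rest, pressed it against the caddy wall and bench at about 45 N, and viewed 11 pictures instead of the allowed 10.

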